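# Seal a mailer: fold the flap and burnish its glue band

### The job

Seal the black mailer on the packing bench: fold its flap fully down with the bare gripper, then take the orange burnisher from its stand and run its sprung ball slowly (about 4 cm a second, at no moment over 12) along the whole purple glue band on the flap, round both corners, from the robot's left end to its right end, gently pressed on and without lifting off between the ends, touching the flap only where the band is. Put the burnisher back upright in its stand and leave the flap shut and the tape gun, knife and label roll where they are.

Things in the scene. Friction and masses are not known exactly. Their poses are not given: they have to be found in the camera images.
- mailer: black rigid-board mailer box, 200 (its x) x 270 (its y) x 45 mm high, full and heavy: it does not move. Origin: centre of its underside, on the bench; x points away from the robot, y to its left (yaw varies by 0.25 rad either way), z up. The flap is hinged along its far long edge (x = 100, z = 45 mm). The purple-edged label on the near half of its top is not part of the job.
- flap (a joint): hinge angle of the flap: 0 = folded flat, growing as it rises and swings away from the robot; starts at 0.8 to 1.4, leaning over the mailer. Stiff dark-grey board, 3 mm thick, a trapezium 260 mm long at the hinge, 144 at its free edge, 110 from hinge to edge. Folded, its outer face is 48 mm above the bench. Pushed on the outer (far) face it folds down; friction (under 1 N at the edge) keeps it where it is left.
- flap_hinge (a point): middle of the hinge line: mailer frame (100, 0, 45) mm. The point turns with the flap: its y axis runs along the hinge, its -x axis from the hinge to the free edge, its z axis out of the flap's outer face.
- flap_edge (a point): middle of the flap's free edge, on its outer face; 110 mm from the hinge. Axes as flap_hinge.
- band_left: first leg of the purple glue band printed on the flap's outer face, 20 mm wide, 85 long, on the robot's left. Origin: middle of the leg's centre line. x runs along the leg in the working direction (the band's left end at x = -42.5 mm, the left corner at +42.5), z out of the outer face (up when folded). With the flap folded its ends are at mailer (78, 104) and (3, 64) mm.
- band_mid: second leg, 128 mm long, 20 mm wide, along the flap's free edge and 13 mm inside it, from the left corner (x = -64 mm) to the right corner (x = +64 mm); axes as band_left. With the flap folded its ends are at mailer (3, 64) and (3, -64) mm.
- band_right: third leg, 85 mm long, 20 mm wide, from the right corner (x = -42.5 mm) to the band's right end (x = +42.5 mm); axes as band_left. With the flap folded its ends are at mailer (3, -64) and (78, -104) mm.
- burnisher: hand tool, 142 mm long, 0.13 kg, upright in its stand. Origin: on its axis at the underside of its black collar (36 mm across, 6 thick), which rests on the stand's rim; z up the tool. Above the collar: orange square grip 18 x 18 mm, sides along x and y, from 6 to 80 mm over the origin, turned up to 0.6 rad. Below: steel barrel 12 mm across and a sprung white ball 12 mm across, its lowest point at -62 mm.
- ball_tip (a point): lowest point of the burnisher's white ball. The nose springs in along the tool's axis by up to 6 mm: it starts to move at about 1 N and gives 1.2 N for every mm more (4.5 N at 3 mm, 8 N at the stop).
- stand: burnisher's stand, fixed, at the robot's left or right of the mailer (it trades places with the tape gun): dark round foot 84 mm across, upright aluminium tube 34 mm outside, 22 inside, rim 85 mm above the bench. Origin: centre of its underside. The burnisher goes in ball down until its collar sits on the rim.
- tape_gun: bystander: hand tape dispenser, a cream tape roll 96 mm across and 54 mm high in a blue frame, cream handle; about 200 mm long (140 mm of it on the -x side of its origin), 54 mm high. Origin: on the bench under the frame, 12 mm from the roll's axis.
- knife: bystander: closed yellow box knife, 170 x 20 x 14 mm, lying beyond the mailer. Origin: under the middle of its 150 mm yellow body; x along it to the black tip.
- label_roll: bystander: roll of labels with purple ends standing on its flat, 91 mm across, 52 mm high. Origin: centre of its underside.

How it is judged:
On the way, in this order (a step that is already met when the one before it is completed fails the run):
1. the flap is folded down (within 0.06 rad of shut) while the burnisher still stands in its stand (value of joint flap below 0.06 rad and distance of burnisher from where it was at the start of the episode below 0.02 m), for 0.2 s.
2. the ball presses (over 1 N) on the band, within 10 mm of its centre line, at the left end (band_left, x = -41 mm within 13 mm), flap shut (x of ball_tip in the frame of band_left between -0.054 and -0.028 m and y of ball_tip in the frame of band_left between -0.01 and 0.01 m and contact force between burnisher and mailer above 1 N and value of joint flap below 0.06 rad), for 0.08 s.
3. the ball presses (over 1 N) on the band, within 10 mm of its centre line, at the next point (band_left, x = 0 mm within 10 mm), flap shut (x of ball_tip in the frame of band_left between -0.01 and 0.01 m and y of ball_tip in the frame of band_left between -0.01 and 0.01 m and contact force between burnisher and mailer above 1 N and value of joint flap below 0.06 rad), for 0.08 s.
4. the ball presses (over 1 N) on the band, within 10 mm of its centre line, at the left corner (band_mid, x = -60 mm within 10 mm), flap shut (x of ball_tip in the frame of band_mid between -0.07 and -0.05 m and y of ball_tip in the frame of band_mid between -0.01 and 0.01 m and contact force between burnisher and mailer above 1 N and value of joint flap below 0.06 rad), for 0.08 s.
5. the ball presses (over 1 N) on the band, within 10 mm of its centre line, at the next point (band_mid, x = -30 mm within 10 mm), flap shut (x of ball_tip in the frame of band_mid between -0.04 and -0.02 m and y of ball_tip in the frame of band_mid between -0.01 and 0.01 m and contact force between burnisher and mailer above 1 N and value of joint flap below 0.06 rad), for 0.08 s.
6. the ball presses (over 1 N) on the band, within 10 mm of its centre line, at the middle (band_mid, x = 0 mm within 10 mm), flap shut (x of ball_tip in the frame of band_mid between -0.01 and 0.01 m and y of ball_tip in the frame of band_mid between -0.01 and 0.01 m and contact force between burnisher and mailer above 1 N and value of joint flap below 0.06 rad), for 0.08 s.
7. the ball presses (over 1 N) on the band, within 10 mm of its centre line, at the next point (band_mid, x = 30 mm within 10 mm), flap shut (x of ball_tip in the frame of band_mid between 0.02 and 0.04 m and y of ball_tip in the frame of band_mid between -0.01 and 0.01 m and contact force between burnisher and mailer above 1 N and value of joint flap below 0.06 rad), for 0.08 s.
8. the ball presses (over 1 N) on the band, within 10 mm of its centre line, at the right corner (band_mid, x = 60 mm within 10 mm), flap shut (x of ball_tip in the frame of band_mid between 0.05 and 0.07 m and y of ball_tip in the frame of band_mid between -0.01 and 0.01 m and contact force between burnisher and mailer above 1 N and value of joint flap below 0.06 rad), for 0.08 s.
9. the ball presses (over 1 N) on the band, within 10 mm of its centre line, at the next point (band_right, x = 0 mm within 10 mm), flap shut (x of ball_tip in the frame of band_right between -0.01 and 0.01 m and y of ball_tip in the frame of band_right between -0.01 and 0.01 m and contact force between burnisher and mailer above 1 N and value of joint flap below 0.06 rad), for 0.08 s.
10. the ball presses (over 1 N) on the band, within 10 mm of its centre line, at the right end (band_right, x = 41 mm within 13 mm), flap shut (x of ball_tip in the frame of band_right between 0.028 and 0.054 m and y of ball_tip in the frame of band_right between -0.01 and 0.01 m and contact force between burnisher and mailer above 1 N and value of joint flap below 0.06 rad), for 0.08 s.
At the end, for the whole second after the job is handed in: The flap is shut (under 0.06 rad); the burnisher stands at rest, let go, in its stand with its collar on the rim (within 4 mm in height, 9 mm sideways, tilted under 0.12 rad); tape gun, knife and label roll are within 20 mm of where they were (value of joint flap below 0.06 rad and horizontal distance between burnisher and stand below 0.009 m and z of burnisher in the frame of stand between 0.081 and 0.089 m and angle between burnisher's own z axis and vertical below 0.12 rad and linear speed of burnisher below 0.02 m/s and distance of each of tape_gun, knife, label_roll from where it was at the start of the episode below 0.02 m); the robot touches nothing.
It fails at once if the burnisher presses on the mailer (over 1 N) with its ball more than 15 mm from the band's centre line or more than 15 mm beyond its ends (contact force between burnisher and mailer above 1 N and not ((x of ball_tip in the frame of band_left between -0.0575 and 0.0575 m and y of ball_tip in the frame of band_left between -0.015 and 0.015 m) or (x of ball_tip in the frame of band_mid between -0.079 and 0.079 m and y of ball_tip in the frame of band_mid between -0.015 and 0.015 m) or (x of ball_tip in the frame of band_right between -0.0575 and 0.0575 m and y of ball_tip in the frame of band_right between -0.015 and 0.015 m))).
It fails at once if the ball is lifted 3 to 10 mm off the shut flap over the band, more than 20 mm from the band's ends (value of joint flap below 0.06 rad and z of ball_tip in the frame of band_mid between 0.003 and 0.01 m and ((x of ball_tip in the frame of band_left between -0.0225 and 0.0425 m and y of ball_tip in the frame of band_left between -0.01 and 0.01 m) or (x of ball_tip in the frame of band_mid between -0.064 and 0.064 m and y of ball_tip in the frame of band_mid between -0.01 and 0.01 m) or (x of ball_tip in the frame of band_right between -0.0425 and 0.0225 m and y of ball_tip in the frame of band_right between -0.01 and 0.01 m))).
It fails at once if the burnisher moves faster than 120 mm/s while it presses on the mailer (contact force between burnisher and mailer above 1 N and linear speed of burnisher above 0.12 m/s).
It fails at once if the burnisher is pressed on the mailer with more than 20 N (contact force between burnisher and mailer above 20 N).
It fails at once if the tape gun, knife or label roll is shifted by more than 20 mm (distance of any of tape_gun, knife, label_roll from where it was at the start of the episode above 0.02 m).
It also fails if it takes over 72 s, if anything falls off the work surface, if the arm or the gripper's body presses on something with over 40 N, if the wrist force passes 120 N, or if a joint passes its speed limit or range.

### The arm

A 6-joint arm with a two-finger parallel gripper is mounted at the origin on the work surface. World frame = base frame: x ahead of the robot, y to its left, z up, the work surface at z = 0. Lengths are in m, angles in rad, forces in N, time in s.
With the tool pointing down it reaches from about 0.25 to 0.775 m from the base axis. Payload 4 kg.
Tool frame: the origin (TCP) lies on the mounting face of the last link; the fingertips stand 199 mm ahead of it and the grasp point (between the pads) lies 180 mm ahead of it (bot.tip_reach is the distance from the TCP to the fingertips, in m); z points along the fingers, y is the direction in which the jaws open and shut (so a half turn about z gives the same grasp; the last joint's range is limited). The gripper opens to 94 mm and grips with 3 to 60 N. Pads are 16 mm wide; open, the fingers measure 119 mm over their backs; the gripper's body (75 mm by 177 mm) begins 78 mm behind the grasp point.
Start: joints at [1.21, 0.087, 1.371, -0, 1.684, -0.103], TCP at [0.14, 0.532, 0.405] pointing down, gripper open.
Joint ranges: [-3.1, 3.1], [-0.76, 2.03], [0.27, 2.55], [-1.08, 4.22], [0.17, 2.65], [-2.57, 2.57]. Speed limits (rad/s): [2.79, 2.79, 3.14, 3.14, 3.14, 3.14].

### API

Orientations are given as a rotation vector (axis times angle).
In Python, from cell import bot gives the robot as it stands. The module is installed in compiled form; this text tells all that it offers.
- The arm moves only by the tool play_rows, never from a script. Its arguments are lists of equal length, an entry for each row: "linear": the shift along the tool's x, y, z in cm, a list of three; "yaw": the turn about the tool's z in degrees; "gripper": the finger opening in cm, from 0 to 9.4. In form: {"linear": [[tx, ty, tz], ...], "yaw": [yaw, ...], "gripper": [gripper, ...]}. A call has exactly 8 rows; each row shifts and turns the commanded pose from where the row before left it, along the tool's axes as they then stand; what a row does not reach is not made up. A row lasts 1/12 s, in which the tool goes at most 41.7 mm and 7.16 degrees, less where a joint would pass 70% of its speed; a pose out of reach is approached as far as the arm can. A call is refused whole if a number of a shift passes 4.17 or a number of a turn 7.16, either way. A call with a gripper value outside its range is refused whole. The fingers move at their own pace and stop on an object; "newtons" is the grip in N (left out, the last holds). Time passes only in rows, so rows that do not move let the fingers close, or fill a call up. It gives the time, the measured TCP pose, the force and the opening at its end, in the units of the state.
- bot.read_state(): the state, without advancing time (a new reading comes with each control period).
- bot.read_camera(name): name is "side" or "top" or "wrist"; returns a dict with "pixels" (400x640x3 uint8, red, green, blue), "fx", "fy", "cx", "cy" (pixels), "rvec" (rotation vector, rad) and "tvec" (3), from world to camera coordinates, as OpenCV has them. Camera axes: x right, y down, z forward; pixel columns grow to the right and rows downward; lengths in m; the calibration is good to about 2 mm. A picture is of the moment at which its call begins. There is no depth.
- bot.hand_in(): hands the job in, once; it reports no verdict.
The state is a dict: "clock": time; "joint_positions": joint angles; "dq": joint speeds; "joint_torque": joint torques, N m; "tool_pos": TCP position; "tool_rot": TCP orientation; "ft_force": force on the tool from outside, world axes, zero at the start; "wrist_torque": the same for the moment, N m; "gripper_width": finger opening in m.
Only numpy, scipy, OpenCV 4.12 (cv2) and the standard library are available. Lean on these libraries where they do the work, as an engineer would, in place of code of your own. Each camera call takes 0.05 s, during which the arm holds its last target.

## Working session

There is one attempt and no reset: what is moved stays moved. The work goes in short steps, Python scripts to look and compute and a tool call to move; the robot and the scene stay as the last step left them, time stands still between calls to the robot, and variables do not carry over. Pictures are saved under pics/ and viewed, and the job is handed in when it is done.

Besides the shell and the picture viewer there is one more tool, called after "Request:" in YAML: its name, and indented under it one key for each argument. play_rows: Moves the arm, as the interface text tells. Its arguments: {"type":"object","properties":{"linear":{"type":"array","items":{"type":"array","items":{"type":"number"}}},"yaw":{"type":"array","items":{"type":"number"}},"gripper":{"type":"array","items":{"type":"number"}},"newtons":{"type":"number"}},"required":["linear","yaw","gripper"]}

```bash
mkdir -p pics; python3 - <<'E'
from cell import bot
import cv2
s=bot.read_state(); print(s)
for n in ['side','top','wrist']:
    c=bot.read_camera(n); cv2.imwrite(f'pics/{n}0.png',c['pixels'][...,::-1])
    print(n,c['fx'],c['fy'],c['cx'],c['cy'],c['rvec'],c['tvec'])
E
```

```text
{'clock': 0.0, 'joint_positions': array([ 1.20990967e+00,  8.79565406e-02,  1.37224718e+00,  3.47605999e-06,
        1.68358634e+00, -1.03135404e-01]), 'dq': array([ 0.00070125,  0.00063378, -0.00026908, -0.00014377,  0.00144082,
        0.00018015]), 'joint_torque': array([ 3.31996789e-04, -3.40174341e+01, -3.02431440e+01,  7.18756858e-02,
        3.27566173e-02, -1.35870214e-04]), 'tool_pos': array([0.14018251, 0.5317218 , 0.40350644]), 'tool_rot': array([-0.4036887 , -3.11503339,  0.0033574 ]), 'ft_force': array([ 0.84385398,  0.54851575, -0.8151129 ]), 'wrist_torque': array([-0.03006246, -0.02058071,  0.00355465]), 'gripper_width': 0.09372401162732444}
side 363.4325975368691 363.4325975368691 319.7401990053643 197.92218095411255 [ 2.0678479  -0.5427518   0.33384443] [-0.53695779  0.22362323  0.61952916]
top 399.0464892765585 399.0464892765585 318.9692122533065 197.06716446144927 [ 2.15160743 -2.18677919  0.10324155] [0.00661284 0.60449514 0.93200942]
wrist 290.78188471122985 290.78188471122985 320.02017349636884 192.9830166709327 [-2.3355876  -1.80055042 -0.20703097] [-0.54950429 -0.02444169  0.38881328]
```

View pics/side0.png

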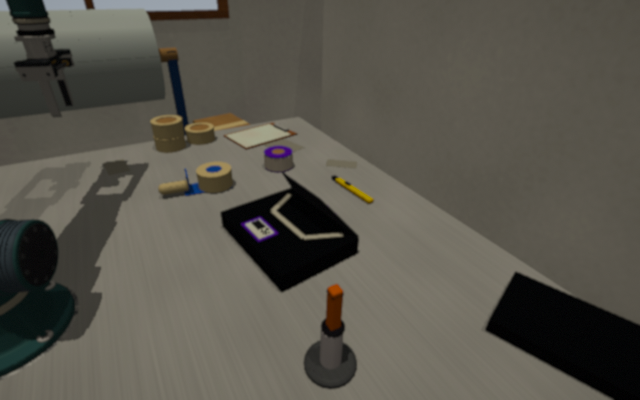

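View pics/top0.png

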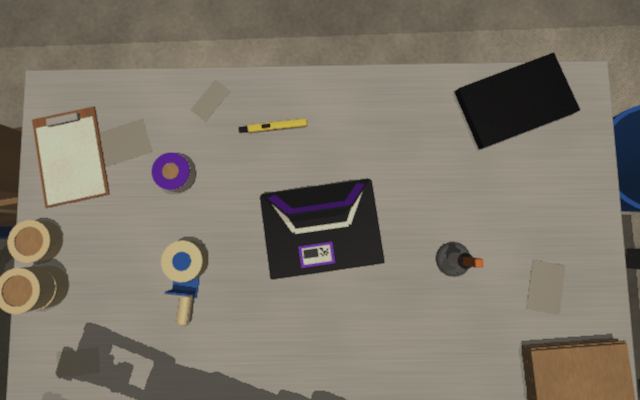

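View pics/wrist0.png

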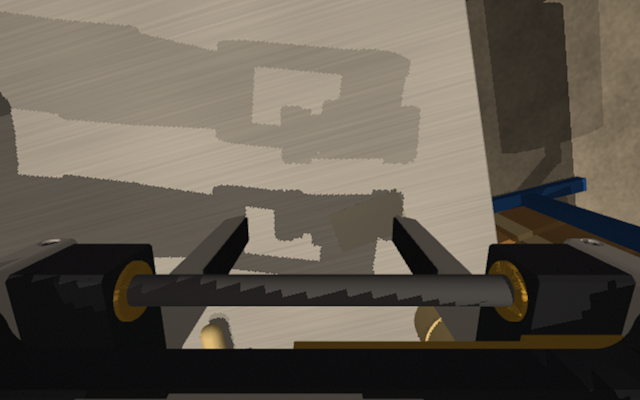

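```bash
cat > h.py <<'E'
import numpy as np, cv2
from cell import bot
from scipy.spatial.transform import Rotation as R
def K(c): return np.array([[c['fx'],0,c['cx']],[0,c['fy'],c['cy']],[0,0,1.]])
def proj(c,P):
    return cv2.projectPoints(np.asarray(P,float).reshape(-1,3),np.array(c['rvec']),np.array(c['tvec']),K(c),None)[0].reshape(-1,2)
def onplane(c,uv,z):
    Rm=R.from_rotvec(c['rvec']).as_matrix(); C=-Rm.T@np.array(c['tvec'])
    d=Rm.T@np.linalg.inv(K(c))@np.array([uv[0],uv[1],1.])
    return C+d*(z-C[2])/d[2]
def crop(c,name,x0,y0,x1,y1,k):
    im=c['pixels'][y0:y1,x0:x1,::-1]; im=cv2.convertScaleAbs(im,alpha=1.6,beta=25)
    cv2.imwrite(name,cv2.resize(im,None,fx=k,fy=k,interpolation=cv2.INTER_CUBIC))
E
python3 - <<'E'
from h import *
c=bot.read_camera('top'); crop(c,'pics/t1.png',250,165,400,290,5); crop(c,'pics/t2.png',425,225,500,285,8)
print(onplane(c,(452,259),0))
c=bot.read_camera('side'); crop(c,'pics/s1.png',210,165,370,295,5); crop(c,'pics/s2.png',295,275,365,395,5)
E
```

```text
[ 0.45002241 -0.32581701  0.        ]
```

View pics/t1.png

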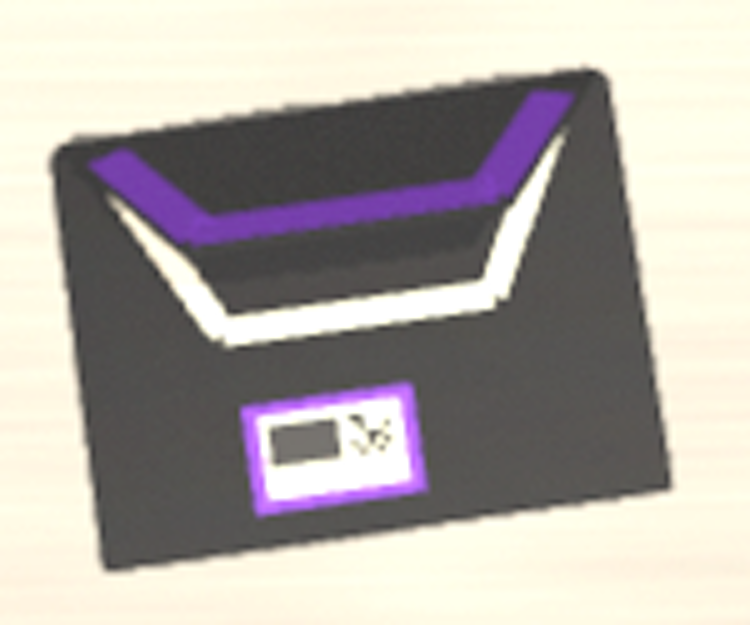

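View pics/t2.png

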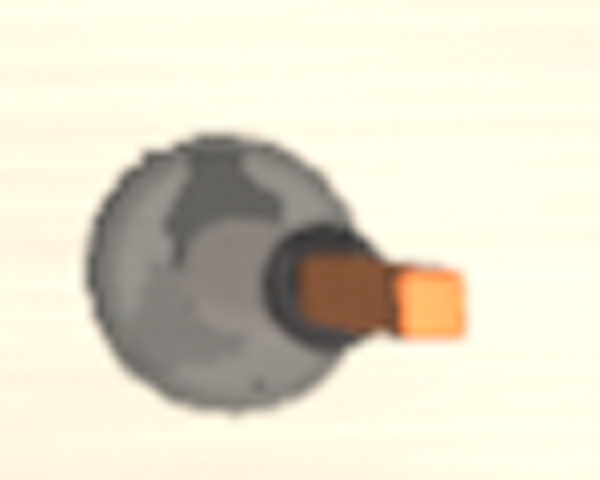

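View pics/s1.png

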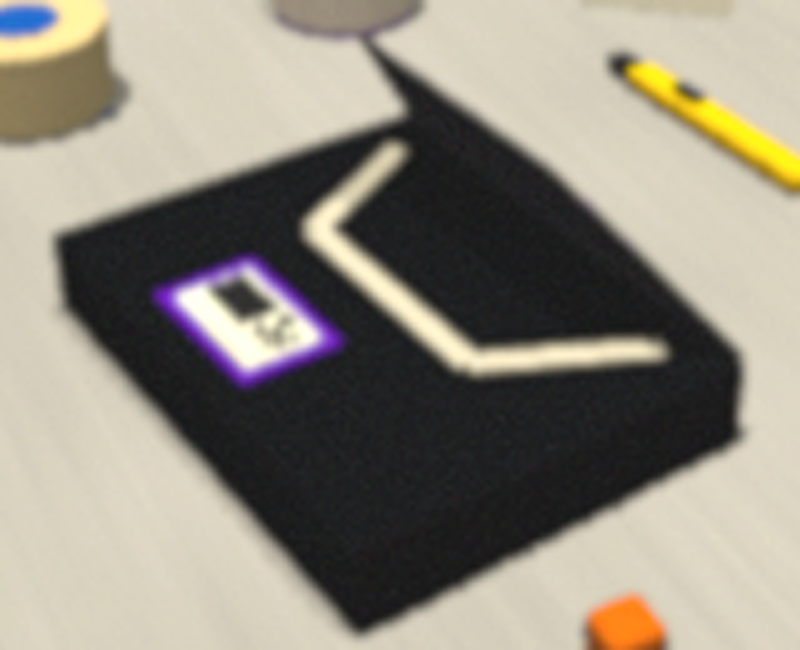

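View pics/s2.png

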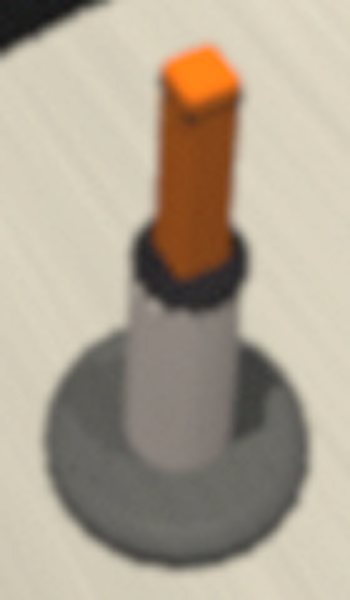

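```bash
python3 - <<'E'
from h import *
from scipy.optimize import least_squares
ct=bot.read_camera('top'); cs=bot.read_camera('side')
for c in (ct,cs):
    Rm=R.from_rotvec(c['rvec']).as_matrix(); print('C',-Rm.T@np.array(c['tvec']))
px=lambda x,y,x0,y0,k:((x+.5)/k-.5+x0,(y+.5)/k-.5+y0)
T=lambda x,y:px(x,y,250,165,5); S=lambda x,y:px(x,y,210,165,5)
topobs=[((-.1,-.135,.045),T(672,490)),((-.1,.135,.045),T(106,572)),((.1,.135,.045),T(52,148)),((.1,-.135,.045),T(607,68)),
 ((.003,.064,.045),T(222,330)),((.003,-.064,.045),T(490,293))]
sideobs=[((-.1,.135,.045),S(58,238)),((.1,-.135,.045),S(741,358)),((.1,-.135,0),S(741,437)),((-.1,-.135,0),S(358,634)),((-.1,.135,0),S(68,308)),
 ((.003,.064,.045),S(318,225)),((.003,-.064,.045),S(468,360))]
def W(p,P):
    P=np.array(P);c,s=np.cos(p[2]),np.sin(p[2])
    return np.c_[p[0]+c*P[:,0]-s*P[:,1],p[1]+s*P[:,0]+c*P[:,1],P[:,2]]
def res(p,which):
    r=[]
    for c,o in which:
        r.append((proj(c,W(p,[a for a,_ in o]))-np.array([b for _,b in o])))
    return np.concatenate(r)
for w in ([(ct,topobs)],[(cs,sideobs)],[(ct,topobs),(cs,sideobs)]):
    s=least_squares(lambda p:res(p,w).ravel(),[.5,0,.1],loss='soft_l1'); print(s.x); print(res(s.x,w).round(1).tolist())
p=s.x
band=[(.078,.104,T(110,160)),(.003,.064,T(200,228)),(.003,-.064,T(492,190)),(.078,-.104,T(552,95))]
def fb(t):
    P=[(.1-(.1-x)*np.cos(t[0])+.003*np.sin(t[0]),y,.045+(.1-x)*np.sin(t[0])+.003*np.cos(t[0])) for x,y,_ in band]
    return (proj(ct,W(p,P))-np.array([b[2] for b in band]))
f=least_squares(lambda t:fb(t).ravel(),[1.]);print('flap',f.x,fb(f.x).round(1).tolist())
# burnisher/stand
U=lambda x,y:px(x,y,425,225,8); V=lambda x,y:px(x,y,295,275,5)
print('foot top',onplane(ct,U(222,272),.005))
for q in [(433,303)]: print('grip top ctr',onplane(ct,U(*q),.165))
print([onplane(ct,U(*q),.165)[:2].round(4) for q in [(402,270),(466,268),(466,338),(400,338)]])
print('side grip top ctr',onplane(cs,V(201,80),.165),[onplane(cs,V(*q),.165)[:2].round(4) for q in [(163,78),(210,46),(240,85),(193,115)]])
print('foot side',onplane(cs,V(178,447),.005))
print('tape/label', onplane(ct,(182,261),.054),onplane(ct,(171,171),.052),onplane(ct,(184,310),.03),[onplane(ct,q,.01)[:2] for q in [(240,129),(307,123)]])
E
```

```text
C [ 0.50990196 -0.00569062  0.98694847]
C [ 0.24805731 -0.61990518  0.52567341]
[ 0.52958092 -0.00741456  0.12539562]
[[0.6, -0.1], [-0.9, -0.0], [-1.0, 0.1], [0.4, 0.2], [0.1, 0.1], [0.4, -0.2]]
[ 0.53065278 -0.00286605  0.12437048]
[[-1.0, -2.2], [1.4, 0.3], [-0.1, 0.6], [0.2, 0.3], [-0.8, -0.8], [-0.2, -0.0], [0.6, -0.4]]
[ 0.52966301 -0.00596191  0.12444392]
[[-0.1, -0.1], [-1.6, -0.1], [-1.6, 0.0], [-0.1, 0.2], [-0.5, 0.0], [-0.3, -0.2], [-1.1, -1.5], [1.9, 1.2], [0.3, 1.5], [0.4, 1.5], [-0.8, -0.1], [-0.0, 0.7], [0.8, 0.5]]
flap [0.93711902] [[-0.7, -0.6], [-1.2, 0.6], [-1.0, -0.1], [-0.6, -0.1]]
foot top [ 0.45136627 -0.32500548  0.005     ]
grip top ctr [ 0.45226477 -0.32614781  0.165     ]
[array([ 0.4607, -0.3187]), array([ 0.4609, -0.335 ]), array([ 0.4434, -0.334 ]), array([ 0.4436, -0.3173])]
side grip top ctr [ 0.4488463  -0.32979068  0.165     ] [array([ 0.4403, -0.3242]), array([ 0.4577, -0.3203]), array([ 0.4571, -0.3364]), array([ 0.4404, -0.3393])]
foot side [ 0.44839136 -0.32998425  0.005     ]
tape/label [0.4585673  0.31631562 0.054     ] [0.67025705 0.34690604 0.052     ] [0.34334058 0.3178742  0.03      ] [array([0.78100701, 0.19187034]), array([0.79349756, 0.02387323])]
```

Request:
play_rows:
  linear:
    - [0,0,0]
    - [0,0,0]
    - [0,0,0]
    - [-2.5,-2.9,0]
    - [-2.5,-2.9,0]
    - [-2.5,-2.9,0]
    - [-2.5,-2.9,0]
    - [-2.5,-2.9,0]
  yaw: [-7,-7,-0.76,0,0,0,0,0]
  gripper: [0,0,0,0,0,0,0,0]
  newtons: 30

```text
clock: 1.02
tool_pos: [0.2658, 0.3854, 0.4048]
tool_rot: [0.004, 3.141, 0.001]
ft_force: [0.2, 0.8, 0.8]
gripper_width: 0.0439
```

```bash
cat >> h.py <<'E'
def st():
    s=bot.read_state(); M=R.from_rotvec(s['tool_rot']).as_matrix(); p=np.array(s['tool_pos'])
    print('t',round(s['clock'],2),'tcp',p.round(4),'tip',(p+M[:,2]*bot.tip_reach).round(4),'grasp',(p+M[:,2]*.18).round(4),'F',np.round(s['ft_force'],1),'w',round(s['gripper_width'],4))
    print('x',M[:,0].round(4),'y',M[:,1].round(4),'z',M[:,2].round(4))
    return s,M,p
E
python3 -c "
from h import *
st()"
```

```text
t 1.02 tcp [0.2658 0.3854 0.4048] tip [0.2659 0.3855 0.2056] grasp [0.2659 0.3855 0.2248] F [0.2 0.8 0.8] w 0.0439
x [-1.0e+00  2.3e-03 -4.0e-04] y [2.3e-03 1.0e+00 4.0e-04] z [ 4.e-04  4.e-04 -1.e+00]
```

Request:
play_rows:
  linear:
    - [-2.6,-2.93,0]
    - [-2.6,-2.93,0]
    - [-2.6,-2.93,0]
    - [-2.6,-2.93,0]
    - [-2.6,-2.93,0]
    - [-2.6,-2.93,0]
    - [-2.6,-2.93,0]
    - [-2.6,-2.93,0]
  yaw: [0,0,0,0,0,0,0,0]
  gripper: [0,0,0,0,0,0,0,0]

```text
clock: 1.68
tool_pos: [0.474, 0.1506, 0.405]
tool_rot: [0.005, 3.141, 0.001]
ft_force: [0.5, 0.4, -0.7]
gripper_width: 0.0005
```

Request:
play_rows:
  linear:
    - [-2.6,-2.93,0]
    - [-2.6,-2.93,0]
    - [-2.6,-2.93,0]
    - [-2.6,-2.93,0]
    - [-2.6,-2.93,0]
    - [0,0,1.5]
    - [0,0,1.5]
    - [0,0,0]
  yaw: [0,0,0,0,0,0,0,0]
  gripper: [0,0,0,0,0,0,0,0]

```text
clock: 2.35
tool_pos: [0.6032, 0.0049, 0.3705]
tool_rot: [-0.007, -3.135, -0.001]
ft_force: [0.3, 0.4, -2.0]
gripper_width: 0.0002
```

```bash
python3 - <<'E'
from h import *
st()
th=.937
for th in (1.0,.8,.6,.4,.2,0):
    mx=100-90*np.cos(th)+3*np.sin(th)+8; z=48-3+90*np.sin(th)+3*np.cos(th)
    print(th,(np.array([.530,-.0055])+mx/1e3*np.array([.992,.124])).round(4),round(z/1e3,4))
c=bot.read_camera('side'); cv2.imwrite('pics/s3.png',c['pixels'][...,::-1])
E
```

```text
t 2.35 tcp [0.6032 0.0049 0.3705] tip [0.6018 0.0051 0.1713] grasp [0.6019 0.0051 0.1905] F [ 0.3  0.4 -2. ] w 0.0002
x [-1.      0.0042  0.007 ] y [4.2e-03 1.0e+00 8.0e-04] z [-7.e-03  8.e-04 -1.e+00]
1.0 [0.5914 0.0022] 0.1224
0.8 [5.771e-01 4.000e-04] 0.1117
0.6 [ 0.5651 -0.0011] 0.0983
0.4 [ 0.5561 -0.0022] 0.0828
0.2 [ 0.5502 -0.003 ] 0.0658
0 [ 0.5479 -0.0033] 0.048
```

View pics/s3.png

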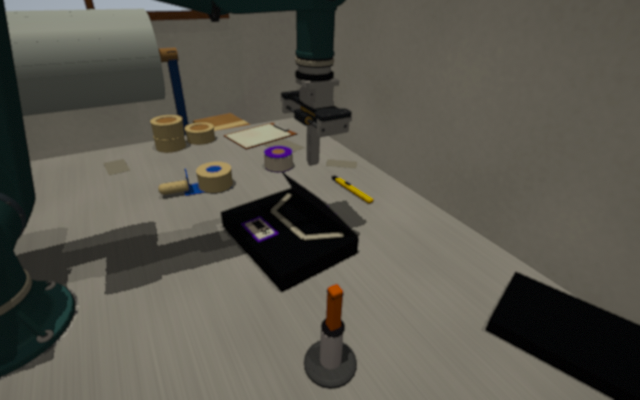

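Request:
play_rows:
  linear:
    - [1.0,0,3.0]
    - [0,-0.2,1.9]
    - [1.5,-0.2,1.1]
    - [1.2,-0.2,1.3]
    - [0.9,-0.1,1.5]
    - [0.6,-0.1,1.7]
    - [0.2,0,1.0]
    - [0,0,0.3]
  yaw: [0,0,0,0,0,0,0,0]
  gripper: [0,0,0,0,0,0,0,0]

```text
clock: 3.07
tool_pos: [0.5484, -0.0017, 0.2559]
tool_rot: [-0.001, -3.14, -0.0]
ft_force: [-1.2, -0.0, 0.5]
gripper_width: 0.0002
```

```bash
python3 -c "
from h import *
st()"
```

```text
t 3.07 tcp [ 0.5484 -0.0017  0.2559] tip [ 0.548  -0.0017  0.0567] grasp [ 0.5481 -0.0017  0.0759] F [-1.2 -0.   0.5] w 0.0002
x [-1.0e+00  4.0e-04  1.6e-03] y [4.e-04 1.e+00 2.e-04] z [-1.6e-03  2.0e-04 -1.0e+00]
```

Request:
play_rows:
  linear:
    - [0,0,0]
    - [0,0,0.2]
    - [0,0,0.2]
    - [0,0,0.1]
    - [0,0,0.1]
    - [0,0,0]
    - [0,0,0]
    - [0,0,0]
  yaw: [0,0,0,0,0,0,0,0]
  gripper: [0,0,0,0,0,0,0,0]

```text
clock: 3.73
tool_pos: [0.5492, -0.0022, 0.2508]
tool_rot: [0.0, 3.141, 0.0]
ft_force: [1.2, -0.2, 0.4]
gripper_width: 0.0005
```

```bash
python3 -c "
from h import *
st()"
```

```text
t 3.73 tcp [ 0.5492 -0.0022  0.2508] tip [ 0.5493 -0.0022  0.0516] grasp [ 0.5493 -0.0022  0.0708] F [ 1.2 -0.2  0.4] w 0.0005
x [-1.e+00  3.e-04 -3.e-04] y [3.e-04 1.e+00 0.e+00] z [ 3.e-04  0.e+00 -1.e+00]
```

Request:
play_rows:
  linear:
    - [0,0,0.1]
    - [0,0,0.1]
    - [0,0,0.1]
    - [0,0,0.1]
    - [0,0,0.05]
    - [0,0,0]
    - [0,0,0]
    - [0,0,0]
  yaw: [0,0,0,0,0,0,0,0]
  gripper: [0,0,0,0,0,0,0,0]

```text
clock: 4.4
tool_pos: [0.5491, -0.0021, 0.2474]
tool_rot: [0.0, 3.141, -0.0]
ft_force: [-2.2, -0.4, 6.4]
gripper_width: 0.0005
```

```bash
python3 - <<'E'
from h import *
st()
c=bot.read_camera('side'); crop(c,'pics/s4.png',210,165,370,295,5)
E
```

```text
t 4.4 tcp [ 0.5491 -0.0021  0.2474] tip [ 0.5492 -0.0022  0.0482] grasp [ 0.5492 -0.0022  0.0674] F [-2.2 -0.4  6.4] w 0.0005
x [-1.e+00  1.e-04 -5.e-04] y [ 1.e-04  1.e+00 -1.e-04] z [ 5.e-04 -1.e-04 -1.e+00]
```

View pics/s4.png

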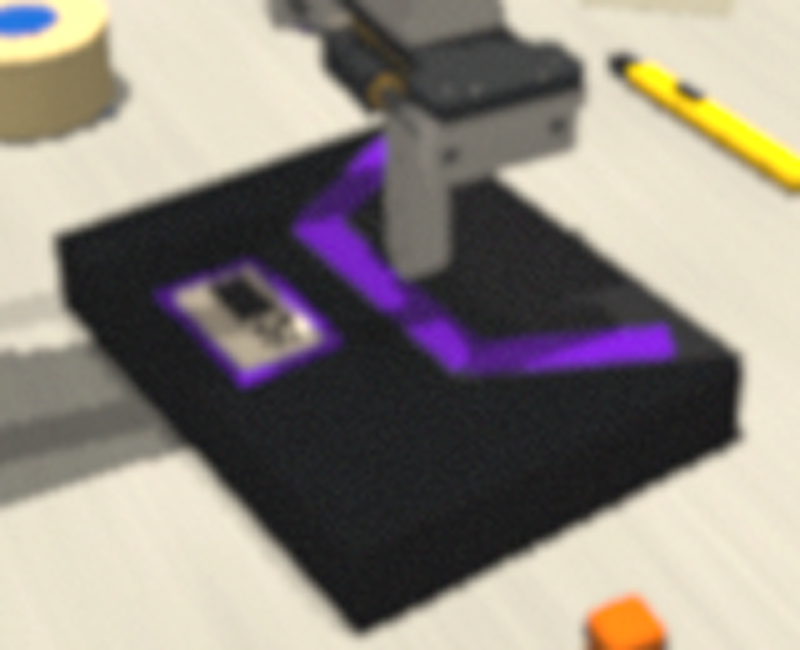

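Request:
play_rows:
  linear:
    - [0,0,-4]
    - [0,0,-4]
    - [0,0,-4]
    - [0,0,-4]
    - [0,0,-2]
    - [1.0,-3.2,0]
    - [1.0,-3.2,0]
    - [1.0,-3.2,0]
  yaw: [0,0,0,0,0,0,0,0]
  gripper: [0,0,0,0,0,0,0,0]

```text
clock: 5.12
tool_pos: [0.5187, -0.0986, 0.4267]
tool_rot: [-0.003, 3.141, -0.001]
ft_force: [0.5, -0.7, -0.3]
gripper_width: 0.0004
```

Request:
play_rows:
  linear:
    - [1.0,-3.2,0]
    - [1.0,-3.2,0]
    - [1.0,-3.2,0]
    - [1.0,-3.2,0]
    - [1.0,-3.2,0]
    - [1.0,-3.2,0]
    - [1.0,-3.2,0]
    - [0,-0.5,0]
  yaw: [0,0,0,0,0,0,0,0]
  gripper: [9,9,9,9,9,9,9,9]

```text
clock: 5.78
tool_pos: [0.4472, -0.3312, 0.4252]
tool_rot: [-0.009, -3.139, 0.002]
ft_force: [0.2, -0.2, 0.0]
gripper_width: 0.0504
```

```bash
python3 - <<'E'
from h import *
st()
for n in ['wrist','top']:
    c=bot.read_camera(n); cv2.imwrite(f'pics/{n}5.png',c['pixels'][...,::-1])
    Rm=R.from_rotvec(c['rvec']).as_matrix(); print(n,'C',-Rm.T@np.array(c['tvec']),'fwd',Rm[2])
E
```

```text
t 5.78 tcp [ 0.4472 -0.3312  0.4252] tip [ 0.4467 -0.3315  0.226 ] grasp [ 0.4468 -0.3315  0.2452] F [ 0.2 -0.2  0. ] w 0.0504
x [-1.      0.0059  0.0023] y [ 0.0059  1.     -0.0013] z [-0.0023 -0.0013 -1.    ]
wrist C [ 0.38147056 -0.33041754  0.40432747] fwd [ 0.22791088 -0.00317361 -0.97367682]
top C [ 0.50990196 -0.00569062  0.98694847] fwd [ 0.09837765  0.00260115 -0.99514575]
```

View pics/wrist5.png

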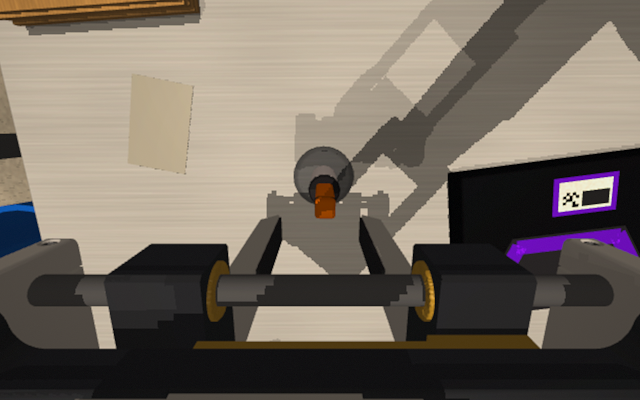

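View pics/top5.png

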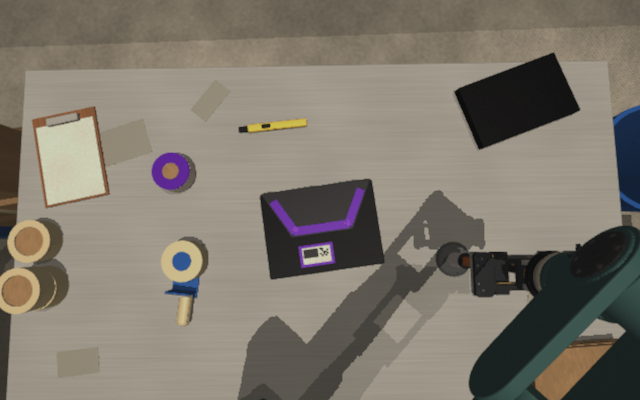

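```bash
python3 - <<'E'
from h import *
c=bot.read_camera('wrist'); crop(c,'pics/w6.png',280,135,370,225,7)
c=bot.read_camera('top'); crop(c,'pics/t6.png',250,165,400,290,5)
E
```

```text
(no output)
```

View pics/w6.png

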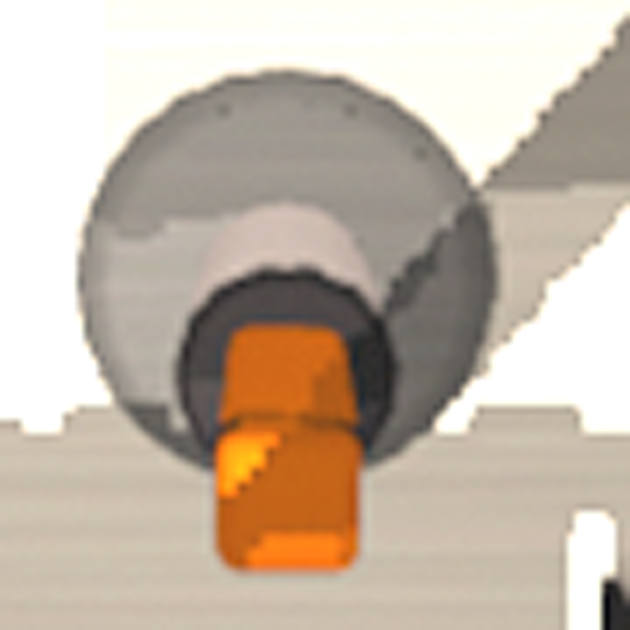

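View pics/t6.png

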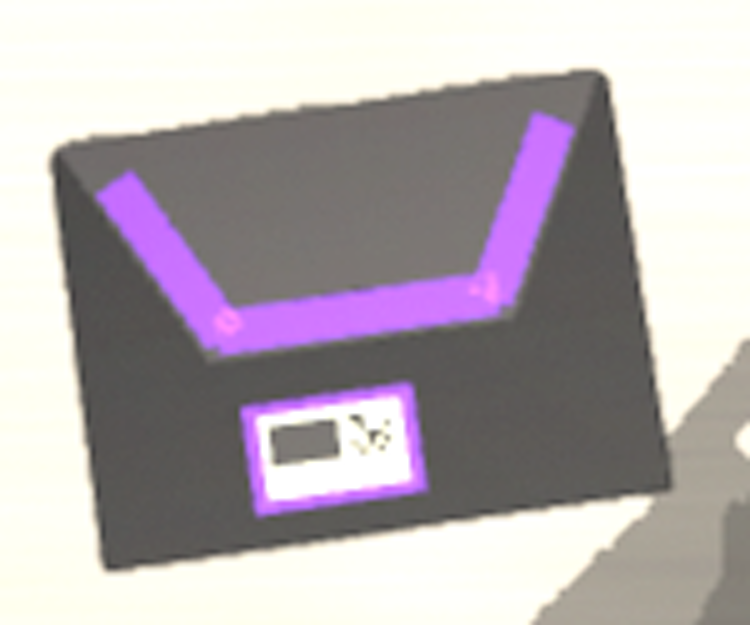

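```bash
python3 - <<'E'
from h import *
from scipy.optimize import least_squares
c=bot.read_camera('wrist'); ct=bot.read_camera('top'); st()
px=lambda x,y,x0,y0,k:((x+.5)/k-.5+x0,(y+.5)/k-.5+y0)
w=lambda x,y:px(x,y,280,135,7)
print('grip',onplane(c,w(288,501),.165),[onplane(c,w(*q),.165)[:2].round(4) for q in [(217,432),(360,432),(357,570),(217,570)]])
print('foot',onplane(c,w(287,272),.004)); print('collar',onplane(c,w(287,378),.091))
T=lambda x,y:px(x,y,250,165,5)
ob=[((.078,.104),T(114.5,183)),((.078,-.104),T(555,120))]
# mid leg centre-line pts and direction
A=np.array([b for _,b in ob])
def W(p,P):
    P=np.array(P);c,s=np.cos(p[2]),np.sin(p[2]); return np.c_[p[0]+c*P[:,0]-s*P[:,1],p[1]+s*P[:,0]+c*P[:,1],np.full(len(P),.048)]
# segmentation centroid-based fit: purple mask corners
ob+= [((-.007,.0698),T(215,355)),((-.007,-.0698),T(507,318)),((.013,.0585),T(241,312)),((.013,-.0585),T(478,274))]
f=lambda p:(proj(ct,W(p,[a for a,_ in ob]))-np.array([b for _,b in ob]))
s=least_squares(lambda p:f(p).ravel(),[.53,-.005,.124]);print(s.x,f(s.x).round(1).tolist())
E
```

```text
t 6.08 tcp [ 0.4496 -0.3259  0.4262] tip [ 0.4496 -0.3258  0.227 ] grasp [ 0.4496 -0.3258  0.2462] F [0.8 0.3 0.6] w 0.0743
x [-1.0e+00 -1.7e-03 -3.0e-04] y [-1.7e-03  1.0e+00  6.0e-04] z [ 3.e-04  6.e-04 -1.e+00]
grip [ 0.4519036  -0.32526159  0.165     ] [array([ 0.4432, -0.3339]), array([ 0.4432, -0.3165]), array([ 0.4607, -0.3167]), array([ 0.4607, -0.334 ])]
foot [ 0.45034915 -0.32498313  0.004     ]
collar [ 0.45279657 -0.32519827  0.091     ]
[ 0.52870804 -0.00837443  0.12612557] [[0.9, 0.7], [-0.1, 0.9], [-0.0, 0.0], [0.5, -1.0], [-1.6, -0.5], [0.3, -0.0]]
```

Request:
play_rows:
  linear:
    - [-0.15,0,3]
    - [0,0,3]
    - [0,0,3]
    - [0,0,2]
    - [0,0,1]
    - [0,0,0.8]
    - [0,0,0]
    - [0,0,0]
  yaw: [0,0,0,0,0,0,0,0]
  gripper: [9,9,9,9,9,9,9,9]

```text
clock: 6.75
tool_pos: [0.451, -0.3269, 0.2993]
tool_rot: [-0.001, 3.14, -0.002]
ft_force: [0.3, 0.1, -0.1]
gripper_width: 0.0901
```

```bash
python3 - <<'E'
from h import *
st()
c=bot.read_camera('wrist'); cv2.imwrite('pics/w7.png',c['pixels'][...,::-1])
c=bot.read_camera('side'); crop(c,'pics/s7.png',280,255,380,395,4)
E
```

```text
t 6.75 tcp [ 0.451  -0.3269  0.2993] tip [ 0.4513 -0.3271  0.1001] grasp [ 0.4513 -0.3271  0.1193] F [ 0.3  0.1 -0.1] w 0.0901
x [-1.0e+00 -6.0e-04 -1.3e-03] y [-6.e-04  1.e+00 -1.e-03] z [ 0.0013 -0.001  -1.    ]
```

View pics/w7.png

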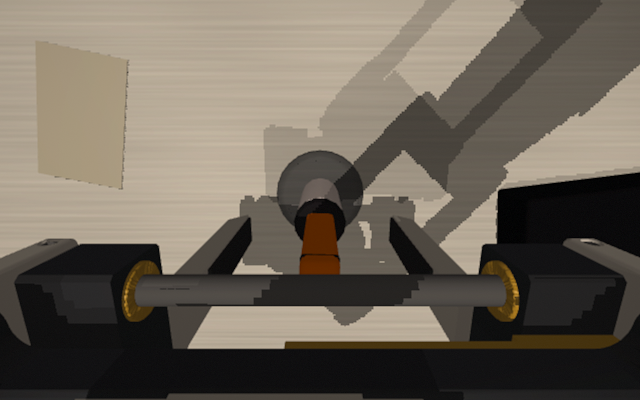

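View pics/s7.png

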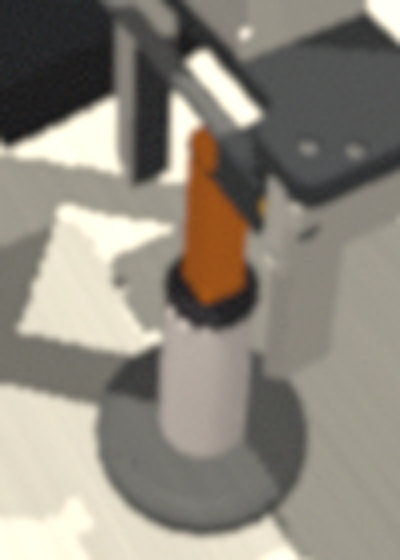

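Request:
play_rows:
  linear:
    - [0,0,0]
    - [0,0,0]
    - [0,0,0]
    - [0,0,0]
    - [0,0,0]
    - [0,0,0]
    - [0,0,0]
    - [0,0,0]
  yaw: [0,0,0,0,0,0,0,0]
  gripper: [1,1,1,1,1,1,1,1]
  newtons: 40

```text
clock: 7.52
tool_pos: [0.4505, -0.3271, 0.2981]
tool_rot: [-0.0, -3.141, -0.0]
ft_force: [1.3, -0.6, -0.3]
gripper_width: 0.0399
```

Request:
play_rows:
  linear:
    - [0,0,0]
    - [0,0,0]
    - [0,0,0]
    - [0,0,0]
    - [0,0,0]
    - [0,0,0]
    - [0,0,0]
    - [0,0,0]
  yaw: [0,0,0,0,0,0,0,0]
  gripper: [1,1,1,1,1,1,1,1]
  newtons: 40

```text
clock: 8.18
tool_pos: [0.4506, -0.3272, 0.2981]
tool_rot: [0.0, 3.142, -0.0]
ft_force: [0.7, 0.0, -0.5]
gripper_width: 0.0177
```

```bash
python3 - <<'E'
from h import *
st()
E
```

```text
t 8.18 tcp [ 0.4506 -0.3272  0.2981] tip [ 0.4506 -0.3272  0.0989] grasp [ 0.4506 -0.3272  0.1181] F [ 0.7  0.  -0.5] w 0.0177
x [-1.e+00  2.e-04 -1.e-04] y [ 2.e-04  1.e+00 -1.e-04] z [ 1.e-04 -1.e-04 -1.e+00]
```

Request:
play_rows:
  linear:
    - [0,0,-1.5]
    - [0,0,-2.5]
    - [0,0,-2.5]
    - [0,0,-2.5]
    - [0,0,-1]
    - [-0.6,1.8,0]
    - [-1.1,3.3,0]
    - [-1.1,3.3,0]
  yaw: [0,0,0,0,0,0,0,0]
  gripper: [1,1,1,1,1,1,1,1]
  newtons: 40

```text
clock: 8.85
tool_pos: [0.4785, -0.2429, 0.3972]
tool_rot: [-0.005, -3.141, -0.001]
ft_force: [0.4, -0.3, -0.8]
gripper_width: 0.0178
```

Request:
play_rows:
  linear:
    - [-1.1,3.3,0]
    - [-1.1,3.3,0]
    - [-1.1,3.3,0]
    - [-1.1,3.3,0]
    - [-1.1,3.3,0]
    - [-1.1,3.3,0]
    - [-1.1,3.3,0]
    - [-1.1,3.3,0]
  yaw: [0,0,0,0,0,0,0,0]
  gripper: [1,1,1,1,1,1,1,1]
  newtons: 40

```text
clock: 9.52
tool_pos: [0.5668, 0.0226, 0.397]
tool_rot: [-0.0, -3.14, -0.0]
ft_force: [0.5, -1.0, -1.1]
gripper_width: 0.0176
```

Request:
play_rows:
  linear:
    - [-1.1,3.3,0]
    - [-1.1,3.3,0]
    - [-0.8,1.8,0]
    - [0,0,0]
    - [0,0,0]
    - [0,0,0]
    - [0,0,0]
    - [0,0,0]
  yaw: [0,0,0,0,0,0,0,0]
  gripper: [1,1,1,1,1,1,1,1]
  newtons: 40

```text
clock: 10.18
tool_pos: [0.5964, 0.1036, 0.3982]
tool_rot: [-0.003, -3.141, 0.0]
ft_force: [0.0, 0.3, -0.6]
gripper_width: 0.0179
```

```bash
python3 - <<'E'
from h import *
st()
for n in ['side','wrist','top']:
    c=bot.read_camera(n); cv2.imwrite(f'pics/{n}8.png',c['pixels'][...,::-1])
    if n=='side': crop(c,'pics/s8.png',200,120,360,250,5)
E
```

```text
t 10.18 tcp [0.5964 0.1036 0.3982] tip [0.5964 0.1036 0.199 ] grasp [0.5964 0.1036 0.2182] F [ 0.   0.3 -0.6] w 0.0179
x [-1.e+00  2.e-03  1.e-04] y [ 2.e-03  1.e+00 -2.e-04] z [-1.e-04 -2.e-04 -1.e+00]
```

View pics/wrist8.png

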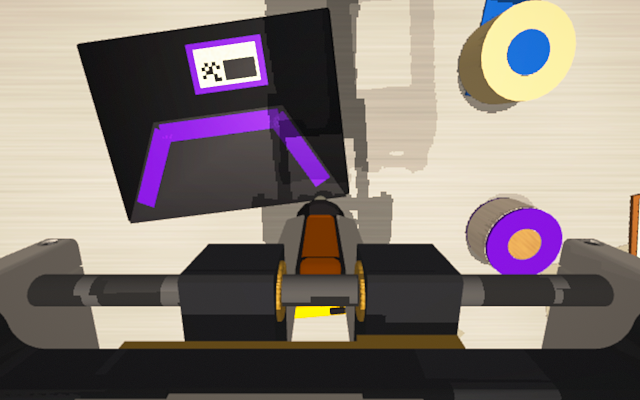

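View pics/s8.png

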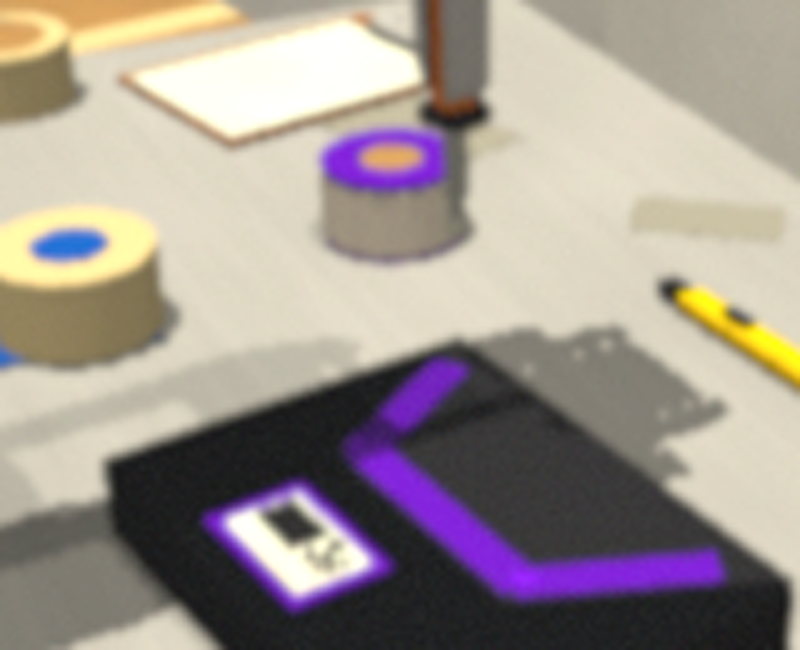

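View pics/top8.png

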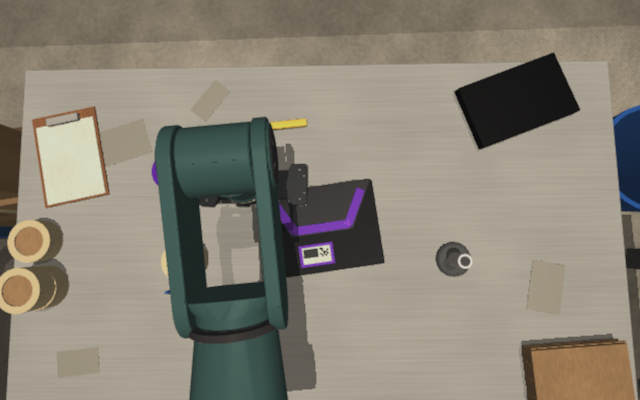

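```bash
python3 - <<'E'
from h import *
im=cv2.imread('pics/wrist8.png')
cv2.imwrite('pics/w9.png',cv2.resize(cv2.convertScaleAbs(im[0:150,70:230],alpha=1.3,beta=20),None,fx=4,fy=4,interpolation=cv2.INTER_CUBIC))
cv2.imwrite('pics/w10.png',cv2.resize(cv2.convertScaleAbs(im[80:230,120:360],alpha=1.3,beta=20),None,fx=3,fy=3,interpolation=cv2.INTER_CUBIC))
im=cv2.imread('pics/top8.png');cv2.imwrite('pics/t10.png',cv2.resize(im[235:285,430:480],None,fx=8,fy=8,interpolation=cv2.INTER_CUBIC))
E
```

```text
(no output)
```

View pics/w10.png

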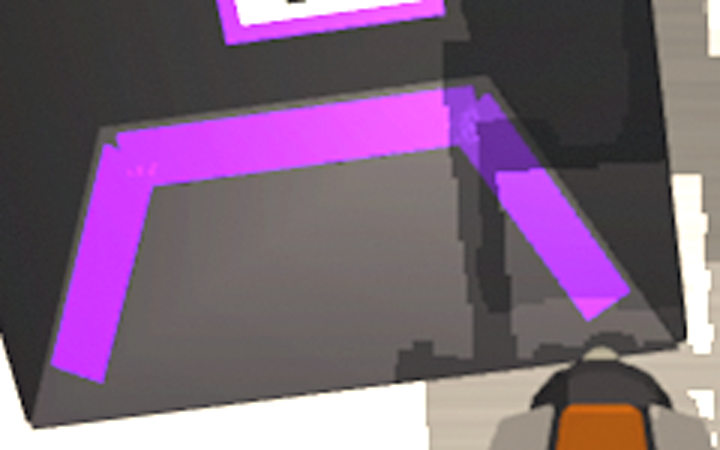

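View pics/t10.png

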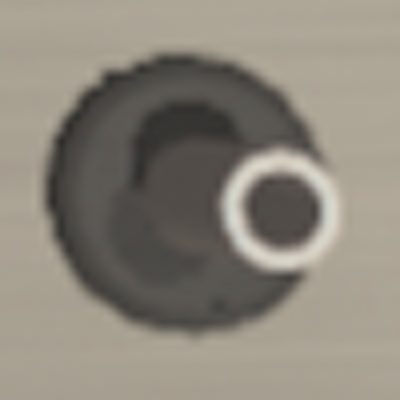

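```bash
cat > fit.py <<'E'
from h import *
from scipy.optimize import least_squares
c=bot.read_camera('wrist'); ct=bot.read_camera('top'); st()
cv2.imwrite('pics/chk.png',c['pixels'][...,::-1])
px=lambda x,y,x0,y0,k:((x+.5)/k-.5+x0,(y+.5)/k-.5+y0)
w=lambda x,y:px(x,y,120,80,3)
ob=[((-.010,-.072),w(100,128)),((-.010,.072),w(488,76)),((.1,-.13),w(36,428)),
 ((.078,-.104),w(78,375)),((.078,.104),w(609,307)),((.013,-.0585),w(152,186)),((.013,.0585),w(458,150))]
def W(p,P):
    P=np.array(P);cc,s=np.cos(p[2]),np.sin(p[2]); return np.c_[p[0]+cc*P[:,0]-s*P[:,1],p[1]+s*P[:,0]+cc*P[:,1],np.full(len(P),.048)]
f=lambda p:(proj(c,W(p,[a for a,_ in ob]))-np.array([b for _,b in ob]))
s=least_squares(lambda p:f(p).ravel(),[.53,-.005,.124]);print(s.x,f(s.x).round(1).tolist())
print('rim',onplane(ct,px(281,208,430,235,8),.085))
# predicted ball
p=np.array(bot.read_state()['tool_pos'])
print('ball ctr px pred',proj(c,[p+[0,0,-.2751+.006]]),'obs',w(602,352))
E
python3 fit.py; python3 -c "
import cv2;a=cv2.imread('pics/chk.png').astype(int);b=cv2.imread('pics/wrist8.png');print(abs(a-b).max(), (abs(a-b)>20).sum())"
```

```text
t 10.43 tcp [0.5965 0.1043 0.3984] tip [0.5966 0.1043 0.1992] grasp [0.5966 0.1043 0.2184] F [ 0.1  0.1 -1.8] w 0.0178
x [-1.e+00  1.e-03 -4.e-04] y [1.e-03 1.e+00 1.e-04] z [ 4.e-04  1.e-04 -1.e+00]
[ 0.53035731 -0.00664769  0.12694101] [[0.3, 0.8], [0.1, 0.7], [-1.8, 1.1], [0.5, -1.5], [-0.8, -1.1], [0.1, 0.8], [1.3, -0.9]]
rim [ 0.45128278 -0.32636368  0.085     ]
ball ctr px pred [[320.03783195 200.62769485]] obs (320.33333333333337, 197.0)
129 9793
```

Request:
play_rows:
  linear:
    - [0.45,0.05,0]
    - [0,0,1.5]
    - [0,0,2]
    - [0,0,2]
    - [0,0,1]
    - [0,0,0.5]
    - [0,0,0]
    - [0,0,0]
  yaw: [0,0,0,0,0,0,0,0]
  gripper: [1,1,1,1,1,1,1,1]
  newtons: 40

```text
clock: 11.1
tool_pos: [0.5923, 0.1054, 0.329]
tool_rot: [0.0, 3.141, 0.0]
ft_force: [1.4, 0.3, -0.6]
gripper_width: 0.0183
```

```bash
python3 - <<'E'
from h import *
st()
for n in ['side','wrist']:
    c=bot.read_camera(n)
    if n=='side': crop(c,'pics/s11.png',250,160,370,260,6)
    else: crop(c,'pics/w11.png',120,60,370,260,3)
st()
E
```

```text
t 11.1 tcp [0.5923 0.1054 0.329 ] tip [0.5925 0.1054 0.1298] grasp [0.5925 0.1054 0.149 ] F [ 1.4  0.3 -0.6] w 0.0183
x [-1.0e+00  1.0e-04 -1.1e-03] y [1.e-04 1.e+00 2.e-04] z [ 1.1e-03  2.0e-04 -1.0e+00]
t 11.2 tcp [0.5925 0.1054 0.3299] tip [0.5931 0.1055 0.1307] grasp [0.593  0.1055 0.1499] F [ 0.5 -0.3 -1.1] w 0.0178
x [-1.0e+00  2.0e-04 -2.9e-03] y [2.e-04 1.e+00 3.e-04] z [ 2.9e-03  3.0e-04 -1.0e+00]
```

View pics/s11.png

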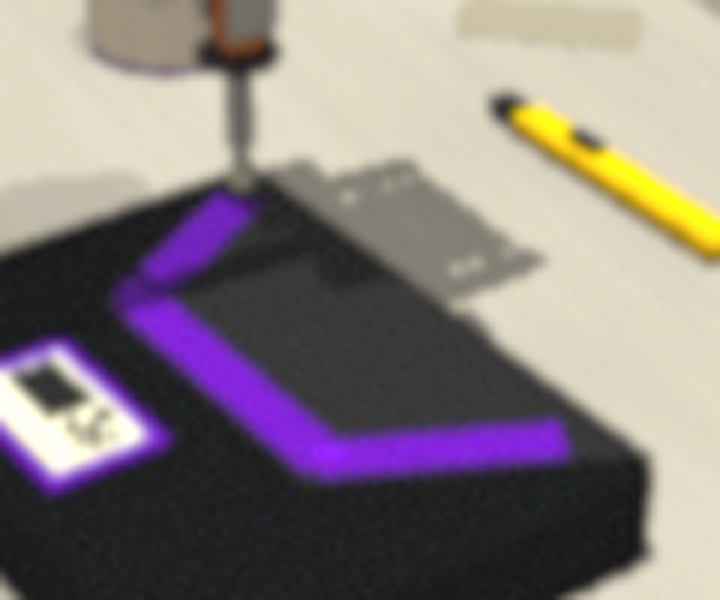

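View pics/w11.png

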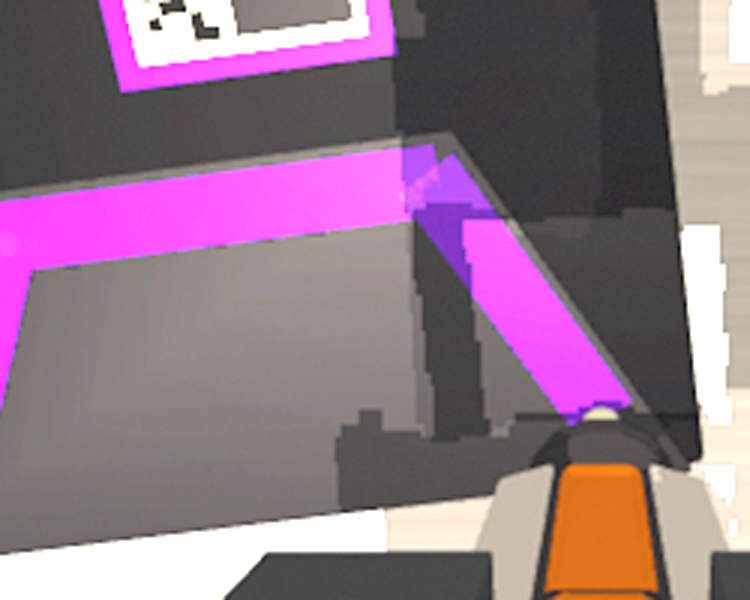

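Request:
play_rows:
  linear:
    - [0,0,0.2]
    - [0,0,0.2]
    - [0,0,0.1]
    - [0,0,0.1]
    - [0,0,0.1]
    - [0,0,0.05]
    - [0,0,0]
    - [0,0,0]
  yaw: [0,0,0,0,0,0,0,0]
  gripper: [1,1,1,1,1,1,1,1]
  newtons: 40

```text
clock: 11.87
tool_pos: [0.5922, 0.1053, 0.3212]
tool_rot: [0.0, 3.141, 0.0]
ft_force: [-0.3, -0.3, 1.3]
gripper_width: 0.0179
```

```bash
cat > b.py <<'E'
from h import *
M0=np.array([.530,-.0065]);yw=.126
Rz=np.array([[np.cos(yw),-np.sin(yw)],[np.sin(yw),np.cos(yw)]])
def bw(m): return M0+Rz@(np.array(m)/1e3)
Pts=[(78,104),(3,64),(3,-64),(78,-104)]
def show():
    s,M,p=st(); m=Rz.T@(p[:2]-M0)*1e3
    for n,a,b in zip(['L','M','R'],Pts[:-1],Pts[1:]):
        a=np.array(a,float);b=np.array(b,float);L=np.linalg.norm(b-a);u=(b-a)/L;q=m-(a+b)/2
        print(n,'x',round(q@u,1),'y',round(u[0]*q[1]-u[1]*q[0],1))
    for P in Pts: print((bw(P)*100).round(2),end=' ')
    print()
if __name__=='__main__': show()
E
python3 b.py
```

```text
t 11.87 tcp [0.5922 0.1053 0.3212] tip [0.5924 0.1054 0.122 ] grasp [0.5923 0.1054 0.1412] F [-0.3 -0.3  1.3] w 0.0179
x [-1.e+00  3.e-04 -8.e-04] y [3.e-04 1.e+00 2.e-04] z [ 8.e-04  2.e-04 -1.e+00]
L x -40.1 y -0.3
M x -103.1 y 72.8
R x -57.0 y 181.7
[59.43 10.65] [52.49  5.74] [54.1  -6.96] [62.05 -9.99]
```

Request:
play_rows:
  linear:
    - [0,0,0.05]
    - [0,0,0.05]
    - [0,0,0]
    - [0,0,0]
    - [0,0,0]
    - [0,0,0]
    - [0,0,0]
    - [0,0,0]
  yaw: [0,0,0,0,0,0,0,0]
  gripper: [1,1,1,1,1,1,1,1]

```text
clock: 12.53
tool_pos: [0.5922, 0.1054, 0.3198]
tool_rot: [0.0, 3.141, 0.0]
ft_force: [0.1, 0.7, 3.2]
gripper_width: 0.0178
```

```bash
python3 -c "
from b import *
for i in range(4): bot.read_camera('wrist'); print(bot.read_state()['ft_force'][2])
show()"
```

```text
2.303657531335976
2.380615308237692
2.9010159633348604
2.837375637778715
t 12.73 tcp [0.5922 0.1054 0.3198] tip [0.5923 0.1054 0.1206] grasp [0.5923 0.1054 0.1398] F [ 0.  -0.7  2.8] w 0.0181
x [-1.e+00  2.e-04 -4.e-04] y [2.e-04 1.e+00 1.e-04] z [ 4.e-04  1.e-04 -1.e+00]
L x -40.1 y -0.3
M x -103.1 y 72.8
R x -56.9 y 181.7
[59.43 10.65] [52.49  5.74] [54.1  -6.96] [62.05 -9.99]
```

Request:
play_rows:
  linear:
    - [0.28,-0.2,0]
    - [0.28,-0.2,0]
    - [0.28,-0.2,0]
    - [0.28,-0.2,0]
    - [0.28,-0.2,0]
    - [0.28,-0.2,0]
    - [0.28,-0.2,0]
    - [0.28,-0.2,0]
  yaw: [0,0,0,0,0,0,0,0]
  gripper: [1,1,1,1,1,1,1,1]

```text
clock: 13.4
tool_pos: [0.5695, 0.0892, 0.3198]
tool_rot: [0.0, 3.141, 0.0]
ft_force: [2.7, 1.2, 2.6]
gripper_width: 0.0177
```

```bash
python3 b.py
```

```text
t 13.4 tcp [0.5695 0.0892 0.3198] tip [0.5696 0.0892 0.1206] grasp [0.5696 0.0892 0.1398] F [2.7 1.2 2.6] w 0.0177
x [-1.e+00  2.e-04 -6.e-04] y [2.e-04 1.e+00 3.e-04] z [ 6.e-04  3.e-04 -1.e+00]
L x -12.2 y -0.2
M x -89.9 y 48.2
R x -72.4 y 158.5
[59.43 10.65] [52.49  5.74] [54.1  -6.96] [62.05 -9.99]
```

Request:
play_rows:
  linear:
    - [0.28,-0.2,0]
    - [0.28,-0.2,0]
    - [0.28,-0.2,0]
    - [0.28,-0.2,0]
    - [0.28,-0.2,0]
    - [0.28,-0.2,0]
    - [0.28,-0.2,0]
    - [0.28,-0.2,0]
  yaw: [0,0,0,0,0,0,0,0]
  gripper: [1,1,1,1,1,1,1,1]

```text
clock: 14.07
tool_pos: [0.5471, 0.0731, 0.3197]
tool_rot: [0.0, 3.141, 0.0]
ft_force: [2.4, 1.3, 3.0]
gripper_width: 0.018
```

```bash
python3 -c "
from b import *
show()
c=bot.read_camera('wrist'); crop(c,'pics/w12.png',120,60,370,260,3)
c=bot.read_camera('side'); crop(c,'pics/s12.png',230,160,370,270,5)
"
```

```text
t 14.07 tcp [0.5471 0.0731 0.3197] tip [0.5471 0.0732 0.1205] grasp [0.5471 0.0732 0.1397] F [2.4 1.3 3. ] w 0.018
x [-1.e+00  2.e-04 -1.e-04] y [2.e-04 1.e+00 1.e-04] z [ 1.e-04  1.e-04 -1.e+00]
L x 15.3 y -0.1
M x -76.9 y 24.0
R x -87.7 y 135.6
[59.43 10.65] [52.49  5.74] [54.1  -6.96] [62.05 -9.99]
```

View pics/w12.png

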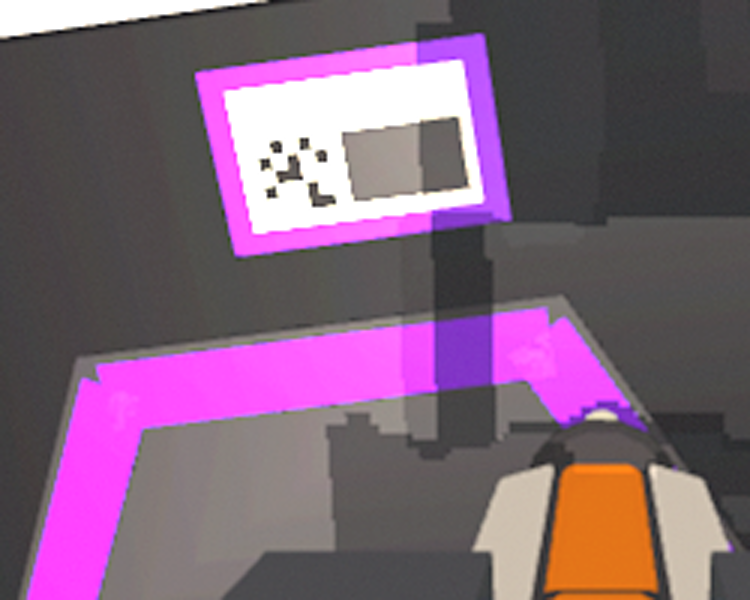

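View pics/s12.png

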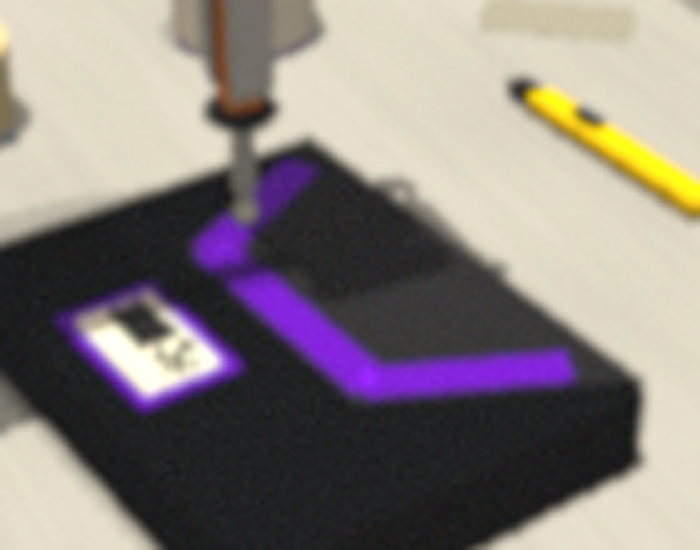

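Request:
play_rows:
  linear:
    - [0.28,-0.2,0]
    - [0.28,-0.2,0]
    - [0.28,-0.2,0]
    - [0.28,-0.2,0]
    - [0.28,-0.2,0]
    - [0.28,-0.2,0]
    - [0.28,-0.2,0]
    - [0.28,-0.2,0]
  yaw: [0,0,0,0,0,0,0,0]
  gripper: [1,1,1,1,1,1,1,1]

```text
clock: 14.83
tool_pos: [0.5247, 0.0572, 0.3197]
tool_rot: [0.0, 3.141, 0.0]
ft_force: [2.6, 2.0, 2.9]
gripper_width: 0.0176
```

```bash
python3 b.py
```

```text
t 14.83 tcp [0.5247 0.0572 0.3197] tip [0.5247 0.0572 0.1205] grasp [0.5247 0.0572 0.1397] F [2.6 2.  2.9] w 0.0176
x [-1.e+00  2.e-04 -2.e-04] y [2.e-04 1.e+00 1.e-04] z [ 2.e-04  1.e-04 -1.e+00]
L x 42.8 y 0.0
M x -63.8 y -0.3
R x -102.9 y 112.6
[59.43 10.65] [52.49  5.74] [54.1  -6.96] [62.05 -9.99]
```

Request:
play_rows:
  linear:
    - [-0.04,-0.33,0]
    - [-0.04,-0.33,0]
    - [-0.04,-0.33,0]
    - [-0.04,-0.33,0]
    - [-0.04,-0.33,0]
    - [-0.04,-0.33,0]
    - [-0.04,-0.33,0]
    - [-0.04,-0.33,0]
  yaw: [0,0,0,0,0,0,0,0]
  gripper: [1,1,1,1,1,1,1,1]

```text
clock: 15.5
tool_pos: [0.5282, 0.0306, 0.3196]
tool_rot: [-0.0, -3.141, -0.0]
ft_force: [-1.3, 2.8, 3.3]
gripper_width: 0.0182
```

```bash
python3 b.py
```

```text
t 15.5 tcp [0.5282 0.0306 0.3196] tip [0.5282 0.0306 0.1204] grasp [0.5282 0.0306 0.1396] F [-1.3  2.8  3.3] w 0.0182
x [-1.e+00  2.e-04  2.e-04] y [2.e-04 1.e+00 0.e+00] z [-2.e-04  0.e+00 -1.e+00]
L x 55.3 y 23.8
M x -37.0 y -0.1
R x -90.1 y 89.1
[59.43 10.65] [52.49  5.74] [54.1  -6.96] [62.05 -9.99]
```

Request:
play_rows:
  linear:
    - [-0.04,-0.33,0]
    - [-0.04,-0.33,0]
    - [-0.04,-0.33,0]
    - [-0.04,-0.33,0]
    - [-0.04,-0.33,0]
    - [-0.04,-0.33,0]
    - [-0.04,-0.33,0]
    - [-0.04,-0.33,0]
  yaw: [0,0,0,0,0,0,0,0]
  gripper: [1,1,1,1,1,1,1,1]

```text
clock: 16.17
tool_pos: [0.5313, 0.0042, 0.3197]
tool_rot: [-0.0, -3.142, -0.0]
ft_force: [-0.3, 4.0, 4.3]
gripper_width: 0.0177
```

```bash
python3 -c "
from b import *
show()
c=bot.read_camera('wrist'); crop(c,'pics/w13.png',180,60,430,260,3)
"
```

```text
t 16.17 tcp [0.5313 0.0042 0.3197] tip [0.5313 0.0042 0.1205] grasp [0.5313 0.0042 0.1397] F [-0.3  4.   4.3] w 0.0177
x [-1.e+00  2.e-04  0.e+00] y [2.e-04 1.e+00 1.e-04] z [-0.e+00  1.e-04 -1.e+00]
L x 68.0 y 47.1
M x -10.5 y -0.3
R x -77.8 y 65.6
[59.43 10.65] [52.49  5.74] [54.1  -6.96] [62.05 -9.99]
```

View pics/w13.png

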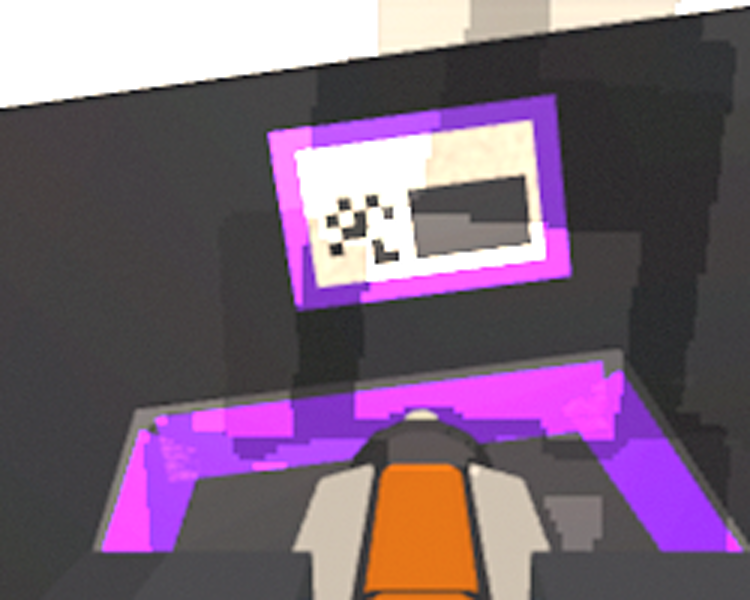

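Ball visible at crop (420,415), on the band's mid leg. Continuing.

Request:
play_rows:
  linear:
    - [-0.045,-0.33,0]
    - [-0.045,-0.33,0]
    - [-0.045,-0.33,0]
    - [-0.045,-0.33,0]
    - [-0.045,-0.33,0]
    - [-0.045,-0.33,0]
    - [-0.045,-0.33,0]
    - [-0.045,-0.33,0]
  yaw: [0,0,0,0,0,0,0,0]
  gripper: [1,1,1,1,1,1,1,1]

```text
clock: 16.88
tool_pos: [0.535, -0.0222, 0.3196]
tool_rot: [-0.0, -3.142, -0.0]
ft_force: [-0.5, 4.0, 3.6]
gripper_width: 0.0173
```

Request:
play_rows:
  linear:
    - [-0.045,-0.33,0]
    - [-0.045,-0.33,0]
    - [-0.045,-0.33,0]
    - [-0.045,-0.33,0]
    - [-0.045,-0.33,0]
    - [-0.045,-0.33,0]
    - [-0.045,-0.33,0]
    - [-0.045,-0.33,0]
  yaw: [0,0,0,0,0,0,0,0]
  gripper: [1,1,1,1,1,1,1,1]

```text
clock: 17.55
tool_pos: [0.5385, -0.0486, 0.3196]
tool_rot: [-0.0, -3.142, -0.0]
ft_force: [-0.2, 3.2, 3.0]
gripper_width: 0.0182
```

```bash
python3 b.py
```

```text
t 17.55 tcp [ 0.5385 -0.0486  0.3196] tip [ 0.5385 -0.0485  0.1204] grasp [ 0.5385 -0.0485  0.1396] F [-0.2  3.2  3. ] w 0.0182
x [-1.e+00  2.e-04  1.e-04] y [2.e-04 1.e+00 1.e-04] z [-1.e-04  1.e-04 -1.e+00]
L x 92.6 y 94.3
M x 42.8 y 0.2
R x -52.3 y 18.8
[59.43 10.65] [52.49  5.74] [54.1  -6.96] [62.05 -9.99]
```

Request:
play_rows:
  linear:
    - [-0.04,-0.33,0]
    - [-0.04,-0.33,0]
    - [-0.04,-0.33,0]
    - [-0.04,-0.33,0]
    - [-0.04,-0.33,0]
    - [-0.04,-0.33,0]
    - [-0.02,-0.18,0]
    - [-0.32,-0.12,0]
  yaw: [0,0,0,0,0,0,0,0]
  gripper: [1,1,1,1,1,1,1,1]

```text
clock: 18.22
tool_pos: [0.5438, -0.0716, 0.3195]
tool_rot: [-0.001, -3.139, 0.002]
ft_force: [-2.8, 1.5, 2.8]
gripper_width: 0.0182
```

```bash
python3 -c "
from b import *
show()
c=bot.read_camera('wrist'); crop(c,'pics/w14.png',240,60,490,260,3)
"
```

```text
t 18.22 tcp [ 0.5438 -0.0716  0.3195] tip [ 0.5432 -0.0719  0.1203] grasp [ 0.5433 -0.0718  0.1395] F [-2.8  1.5  2.8] w 0.0182
x [-1.0e+00  7.0e-04  2.6e-03] y [ 6.0e-04  1.0e+00 -1.1e-03] z [-0.0026 -0.0011 -1.    ]
L x 101.7 y 116.2
M x 66.4 y 2.5
R x -39.2 y -0.9
[59.43 10.65] [52.49  5.74] [54.1  -6.96] [62.05 -9.99]
```

View pics/w14.png

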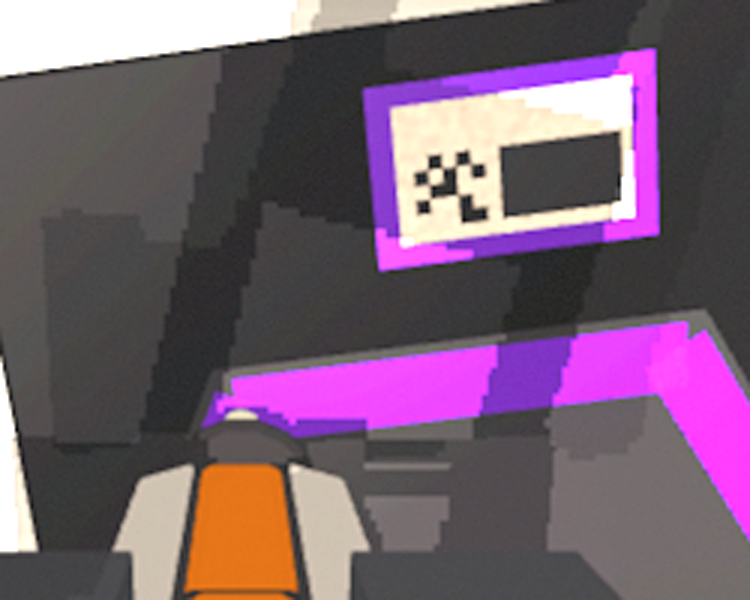

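Request:
play_rows:
  linear:
    - [-0.31,-0.115,0]
    - [-0.31,-0.115,0]
    - [-0.31,-0.115,0]
    - [-0.31,-0.115,0]
    - [-0.31,-0.115,0]
    - [-0.31,-0.115,0]
    - [-0.31,-0.115,0]
    - [-0.31,-0.115,0]
  yaw: [0,0,0,0,0,0,0,0]
  gripper: [1,1,1,1,1,1,1,1]

```text
clock: 18.93
tool_pos: [0.5695, -0.0803, 0.3196]
tool_rot: [0.0, 3.142, 0.0]
ft_force: [-2.7, 0.9, 3.2]
gripper_width: 0.0182
```

```bash
python3 -c "
from b import *
show()
c=bot.read_camera('wrist'); crop(c,'pics/w15.png',240,60,490,260,3)
c=bot.read_camera('side'); crop(c,'pics/s15.png',230,160,370,270,5)
"
```

```text
t 18.93 tcp [ 0.5695 -0.0803  0.3196] tip [ 0.5695 -0.0802  0.1204] grasp [ 0.5695 -0.0803  0.1396] F [-2.7  0.9  3.2] w 0.0182
x [-1.e+00  1.e-04 -0.e+00] y [1.e-04 1.e+00 2.e-04] z [ 0.e+00  2.e-04 -1.e+00]
L x 85.7 y 138.1
M x 78.2 y 26.9
R x -12.1 y 0.2
[59.43 10.65] [52.49  5.74] [54.1  -6.96] [62.05 -9.99]
```

View pics/s15.png

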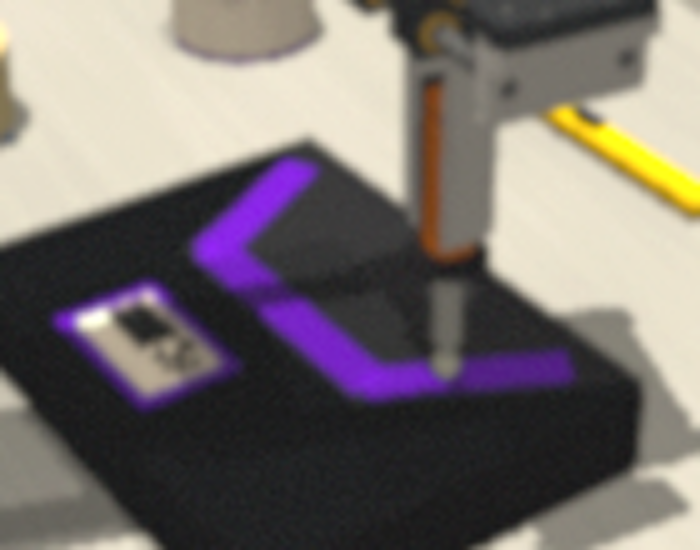

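View pics/w15.png

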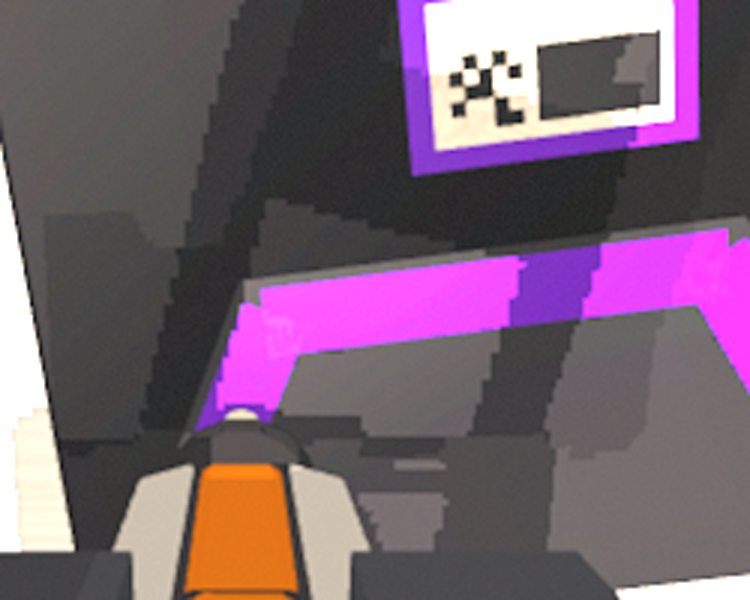

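Request:
play_rows:
  linear:
    - [-0.31,-0.12,0]
    - [-0.31,-0.12,0]
    - [-0.31,-0.12,0]
    - [-0.31,-0.12,0]
    - [-0.31,-0.12,0]
    - [-0.31,-0.12,0]
    - [-0.31,-0.12,0]
    - [-0.31,-0.12,0]
  yaw: [0,0,0,0,0,0,0,0]
  gripper: [1,1,1,1,1,1,1,1]

```text
clock: 19.7
tool_pos: [0.5942, -0.09, 0.3197]
tool_rot: [-0.0, -3.142, -0.0]
ft_force: [-2.7, 1.1, 3.3]
gripper_width: 0.0176
```

Request:
play_rows:
  linear:
    - [-0.31,-0.12,0]
    - [-0.31,-0.12,0]
    - [-0.31,-0.12,0]
    - [-0.31,-0.12,0]
    - [-0.31,-0.12,0]
    - [-0.31,-0.12,0]
    - [-0.31,-0.12,0]
    - [-0.31,-0.12,0]
  yaw: [0,0,0,0,0,0,0,0]
  gripper: [1,1,1,1,1,1,1,1]

```text
clock: 20.37
tool_pos: [0.619, -0.0996, 0.3197]
tool_rot: [0.0, 3.142, 0.0]
ft_force: [-3.3, 0.9, 3.4]
gripper_width: 0.0178
```

```bash
python3 -c "
from b import *
show()
c=bot.read_camera('wrist'); crop(c,'pics/w16.png',240,60,490,260,3)
"
```

```text
t 20.37 tcp [ 0.619  -0.0996  0.3197] tip [ 0.619  -0.0996  0.1205] grasp [ 0.619  -0.0996  0.1397] F [-3.3  0.9  3.4] w 0.0178
x [-1.e+00  2.e-04 -0.e+00] y [2.e-04 1.e+00 1.e-04] z [ 0.e+00  1.e-04 -1.e+00]
L x 56.4 y 182.5
M x 103.5 y 73.6
R x 41.1 y -0.2
[59.43 10.65] [52.49  5.74] [54.1  -6.96] [62.05 -9.99]
```

View pics/w16.png

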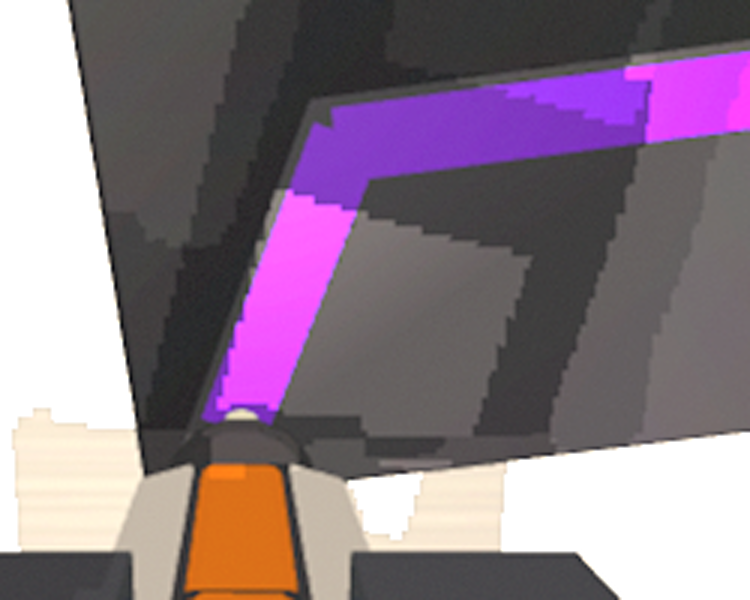

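Request:
play_rows:
  linear:
    - [0,0,0]
    - [0,0,0]
    - [0,0,-0.3]
    - [0,0,-0.4]
    - [0,0,-1]
    - [0,0,-2]
    - [0,0,-2.5]
    - [0,0,-2]
  yaw: [0,0,0,0,0,0,0,0]
  gripper: [1,1,1,1,1,1,1,1]

```text
clock: 21.08
tool_pos: [0.6185, -0.0994, 0.4029]
tool_rot: [-0.0, -3.141, -0.0]
ft_force: [0.7, 0.4, -1.6]
gripper_width: 0.0177
```

```bash
python3 -c "
from b import *
show()
c=bot.read_camera('side'); cv2.imwrite('pics/s17.png',c['pixels'][...,::-1])
"
```

```text
t 21.08 tcp [ 0.6185 -0.0994  0.4029] tip [ 0.6184 -0.0994  0.2037] grasp [ 0.6184 -0.0994  0.2229] F [ 0.7  0.4 -1.6] w 0.0177
x [-1.e+00  2.e-04  6.e-04] y [2.e-04 1.e+00 2.e-04] z [-6.e-04  2.e-04 -1.e+00]
L x 56.7 y 182.0
M x 103.3 y 73.1
R x 40.5 y -0.3
[59.43 10.65] [52.49  5.74] [54.1  -6.96] [62.05 -9.99]
```

View pics/s17.png

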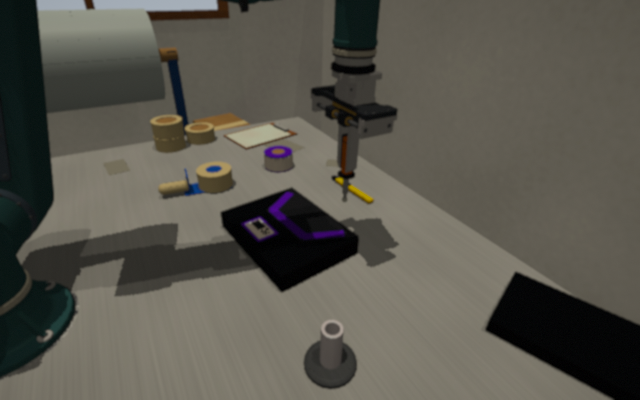

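Request:
play_rows:
  linear:
    - [1.68,-2.28,0]
    - [1.68,-2.28,0]
    - [1.68,-2.28,0]
    - [1.68,-2.28,0]
    - [1.68,-2.28,0]
    - [1.68,-2.28,0]
    - [1.68,-2.28,0]
    - [1.68,-2.28,0]
  yaw: [0,0,0,0,0,0,0,0]
  gripper: [1,1,1,1,1,1,1,1]

```text
clock: 21.8
tool_pos: [0.4831, -0.2826, 0.4009]
tool_rot: [-0.0, -3.141, -0.001]
ft_force: [1.3, -0.6, -0.6]
gripper_width: 0.018
```

Request:
play_rows:
  linear:
    - [1.68,-2.28,0]
    - [1.68,-2.28,0]
    - [0,0,0]
    - [0,0,0]
    - [0,0,0]
    - [0,0,0]
    - [0,0,0]
    - [0,0,0]
  yaw: [0,0,0,0,0,0,0,0]
  gripper: [1,1,1,1,1,1,1,1]

```text
clock: 22.47
tool_pos: [0.4513, -0.3266, 0.4016]
tool_rot: [-0.002, 3.142, 0.0]
ft_force: [0.3, 0.2, -0.8]
gripper_width: 0.0179
```

```bash
python3 -c "
from b import *
st()
c=bot.read_camera('wrist'); crop(c,'pics/w18.png',220,110,420,260,4)
c=bot.read_camera('side'); crop(c,'pics/s18.png',290,235,370,395,3.7)
st()
"
```

```text
t 22.47 tcp [ 0.4513 -0.3266  0.4016] tip [ 0.4513 -0.3266  0.2024] grasp [ 0.4513 -0.3266  0.2216] F [ 0.3  0.2 -0.8] w 0.0179
x [-1.     -0.0015 -0.    ] y [-1.5e-03  1.0e+00  2.0e-04] z [ 0.e+00  2.e-04 -1.e+00]
t 22.57 tcp [ 0.4511 -0.3268  0.4016] tip [ 0.4511 -0.3268  0.2024] grasp [ 0.4511 -0.3268  0.2216] F [-0.4 -0.4 -1.2] w 0.0182
x [-1.     -0.0011 -0.    ] y [-1.1e-03  1.0e+00  1.0e-04] z [ 0.e+00  1.e-04 -1.e+00]
```

View pics/w18.png

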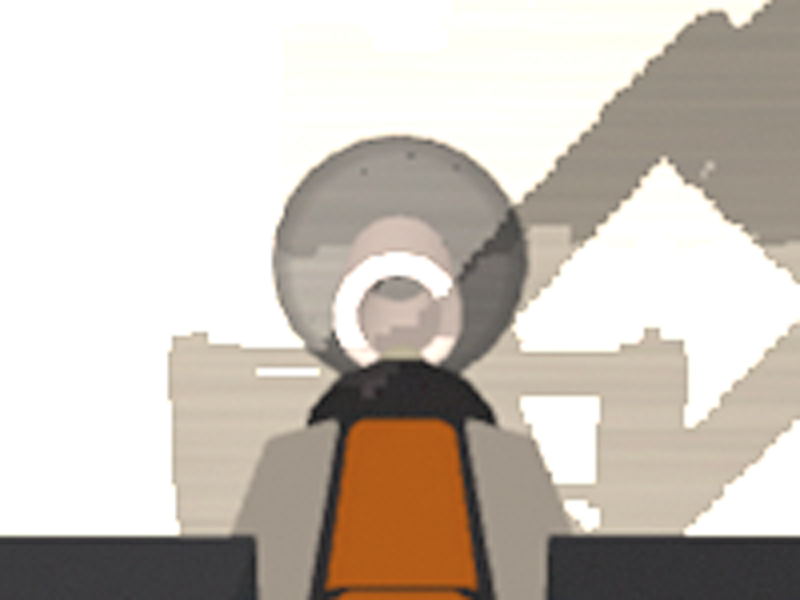

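View pics/s18.png

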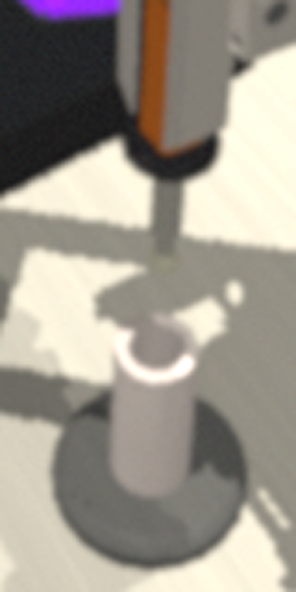

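Request:
play_rows:
  linear:
    - [0.03,-0.05,0]
    - [0,0,1]
    - [0,0,1]
    - [0,0,1]
    - [0,0,1]
    - [0,0,1]
    - [0,0,1]
    - [0,0,1]
  yaw: [0,0,0,0,0,0,0,0]
  gripper: [1,1,1,1,1,1,1,1]

```text
clock: 23.23
tool_pos: [0.4503, -0.3279, 0.3302]
tool_rot: [-0.0, -3.141, -0.001]
ft_force: [-0.2, 0.3, -1.8]
gripper_width: 0.0178
```

```bash
python3 -c "
from b import *
st()
c=bot.read_camera('side'); crop(c,'pics/s19.png',290,235,370,395,3.7)
"
```

```text
t 23.23 tcp [ 0.4503 -0.3279  0.3302] tip [ 0.4502 -0.3278  0.131 ] grasp [ 0.4502 -0.3278  0.1502] F [-0.2  0.3 -1.8] w 0.0178
x [-1.e+00  2.e-04  6.e-04] y [2.e-04 1.e+00 6.e-04] z [-6.e-04  6.e-04 -1.e+00]
```

View pics/s19.png

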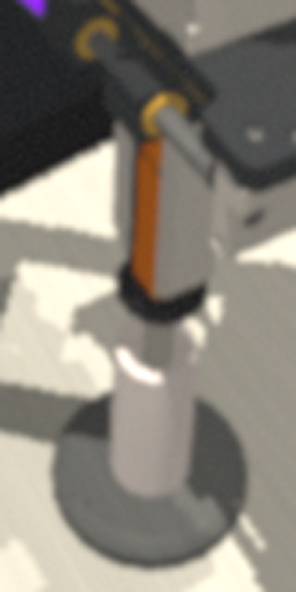

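In the tube, no contact force. Lower the remaining ~32 mm.

Request:
play_rows:
  linear:
    - [-0.05,0.07,1]
    - [0,0,1]
    - [0,0,0.6]
    - [0,0,0.3]
    - [0,0,0.15]
    - [0,0,0.1]
    - [0,0,0]
    - [0,0,0]
  yaw: [0,0,0,0,0,0,0,0]
  gripper: [1,1,1,1,1,1,1,1]

```text
clock: 23.95
tool_pos: [0.451, -0.3273, 0.3007]
tool_rot: [0.0, 3.141, -0.001]
ft_force: [-0.2, 0.3, -1.1]
gripper_width: 0.0175
```

```bash
python3 -c "
from b import *
st()
bot.read_camera('wrist');st()"
```

```text
t 23.95 tcp [ 0.451  -0.3273  0.3007] tip [ 0.4511 -0.3274  0.1015] grasp [ 0.4511 -0.3274  0.1207] F [-0.2  0.3 -1.1] w 0.0175
x [-1.e+00  2.e-04 -8.e-04] y [ 2.e-04  1.e+00 -6.e-04] z [ 8.e-04 -6.e-04 -1.e+00]
t 24.0 tcp [ 0.451  -0.3273  0.3007] tip [ 0.4511 -0.3275  0.1015] grasp [ 0.4511 -0.3275  0.1207] F [ 0.3  0.6 -0.9] w 0.0177
x [-1.e+00  2.e-04 -8.e-04] y [ 2.e-04  1.e+00 -6.e-04] z [ 8.e-04 -6.e-04 -1.e+00]
```

Request:
play_rows:
  linear:
    - [0,0,0.1]
    - [0,0,0.1]
    - [0,0,0.05]
    - [0,0,0.03]
    - [0,0,0]
    - [0,0,0]
    - [0,0,0]
    - [0,0,0]
  yaw: [0,0,0,0,0,0,0,0]
  gripper: [1,1,1,1,1,1,1,1]

```text
clock: 24.67
tool_pos: [0.4509, -0.3273, 0.2981]
tool_rot: [0.0, 3.141, -0.001]
ft_force: [-1.3, 1.5, 5.1]
gripper_width: 0.0177
```

```bash
python3 -c "
from b import *
st()
c=bot.read_camera('side'); crop(c,'pics/s20.png',290,255,370,395,4)
st()"
```

```text
t 24.67 tcp [ 0.4509 -0.3273  0.2981] tip [ 0.4511 -0.3274  0.0989] grasp [ 0.451  -0.3274  0.1181] F [-1.3  1.5  5.1] w 0.0177
x [-1.e+00  2.e-04 -7.e-04] y [ 2.e-04  1.e+00 -5.e-04] z [ 7.e-04 -5.e-04 -1.e+00]
t 24.72 tcp [ 0.4509 -0.3273  0.2981] tip [ 0.4511 -0.3274  0.0989] grasp [ 0.4511 -0.3274  0.1181] F [-0.5 -0.   5.3] w 0.0176
x [-1.e+00  2.e-04 -7.e-04] y [ 2.e-04  1.e+00 -5.e-04] z [ 7.e-04 -5.e-04 -1.e+00]
```

View pics/s20.png

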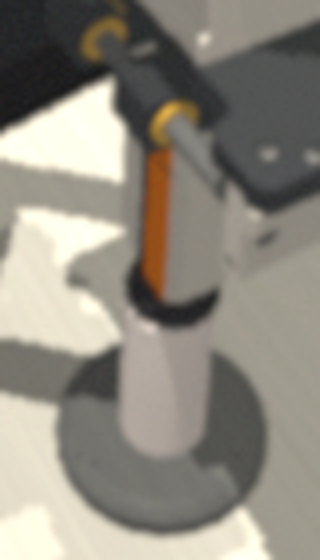

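Seated on the rim (5 N of contact). Open and rise.

Request:
play_rows:
  linear:
    - [0,0,0]
    - [0,0,0]
    - [0,0,0]
    - [0,0,0]
    - [0,0,0]
    - [0,0,0]
    - [0,0,0]
    - [0,0,0]
  yaw: [0,0,0,0,0,0,0,0]
  gripper: [9,9,9,9,9,9,9,9]

```text
clock: 25.38
tool_pos: [0.4509, -0.3272, 0.2972]
tool_rot: [-0.0, -3.142, -0.0]
ft_force: [0.3, -0.1, -0.3]
gripper_width: 0.068
```

```bash
python3 -c "
from b import *
st()
c=bot.read_camera('wrist'); cv2.imwrite('pics/w21.png',c['pixels'][...,::-1])"
```

```text
t 25.38 tcp [ 0.4509 -0.3272  0.2972] tip [ 0.4509 -0.3272  0.098 ] grasp [ 0.4509 -0.3272  0.1172] F [ 0.3 -0.1 -0.3] w 0.068
x [-1.e+00  2.e-04  0.e+00] y [2.e-04 1.e+00 1.e-04] z [-0.e+00  1.e-04 -1.e+00]
```

View pics/w21.png

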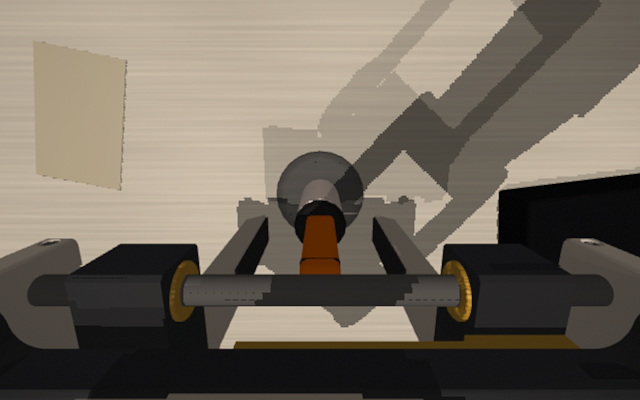

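Request:
play_rows:
  linear:
    - [0,0,-0.5]
    - [0,0,-1.5]
    - [0,0,-2.5]
    - [0,0,-2.5]
    - [0,0,-2.5]
    - [0,0,-2.5]
    - [0,0,-2]
    - [0,0,0]
  yaw: [0,0,0,0,0,0,0,0]
  gripper: [9,9,9,9,9,9,9,9]

```text
clock: 26.1
tool_pos: [0.4509, -0.3273, 0.4435]
tool_rot: [0.0, 3.134, -0.011]
ft_force: [-0.6, -0.9, 0.7]
gripper_width: 0.0903
```

Request:
play_rows:
  linear:
    - [2,0,-1]
    - [2,0,-1]
    - [2,0,0]
    - [2,0,0]
    - [0,0,0]
    - [0,0,0]
    - [0,0,0]
    - [0,0,0]
  yaw: [0,0,0,0,0,0,0,0]
  gripper: [9,9,9,9,9,9,9,9]

```text
clock: 26.77
tool_pos: [0.3716, -0.3273, 0.4565]
tool_rot: [0.001, -3.141, -0.002]
ft_force: [-0.2, -0.0, -0.1]
gripper_width: 0.0902
```

```bash
python3 -c "
from b import *
st()
c=bot.read_camera('side'); cv2.imwrite('pics/s22.png',c['pixels'][...,::-1]); crop(c,'pics/s22c.png',295,275,365,395,5)
c=bot.read_camera('top'); cv2.imwrite('pics/t22.png',c['pixels'][...,::-1])"
```

```text
t 26.77 tcp [ 0.3716 -0.3273  0.4565] tip [ 0.3715 -0.327   0.2573] grasp [ 0.3715 -0.3271  0.2765] F [-0.2 -0.  -0.1] w 0.0902
x [-1.e+00 -4.e-04  4.e-04] y [-4.0e-04  1.0e+00  1.1e-03] z [-4.0e-04  1.1e-03 -1.0e+00]
```

View pics/s22.png

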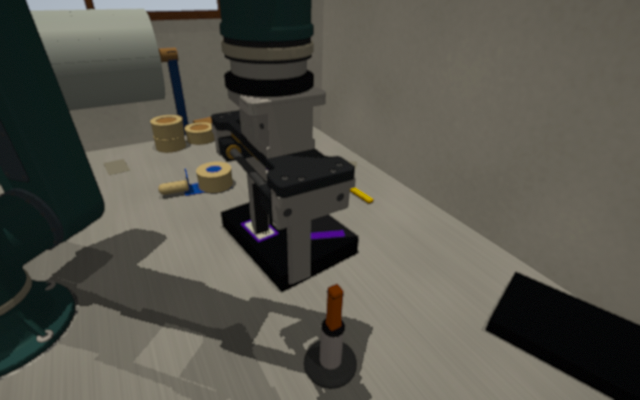

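View pics/s22c.png

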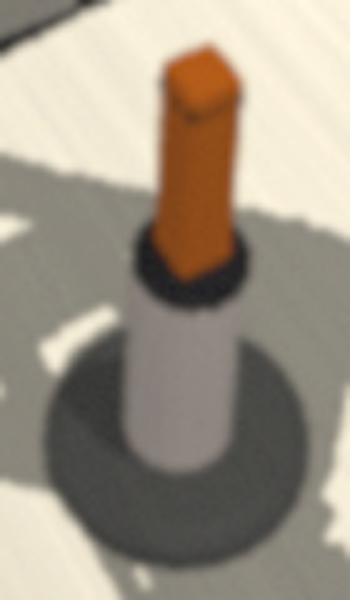

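View pics/t22.png

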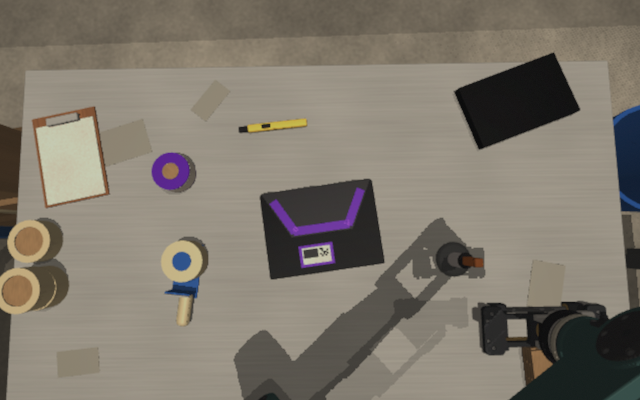

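The burnisher stands exactly as at the start: its grip top is at the same pixels in the side crop, about (201,80). The flap is flat, and the tape gun (182,261), label roll (171,171) and knife (240–307,125) haven't moved.

```bash
python3 -c "
from cell import bot
print(bot.hand_in())"
```

```text
the job is handed in; nothing more can be done
None
```

I sealed the mailer and handed the job in at about 27 s on the robot's clock; hand-in gives no verdict.

- **Flap:** I folded it down with the closed gripper. The fingertips stopped at 48.2 mm above the bench with about 6 N on them, which matches the shut height of 48 mm.
- **Burnishing:** I ran the ball along the whole band in one pass at about 4 cm/s, from the left end to the right end. By my fit of the mailer's pose, the tool stayed within about 1 mm of the centre line. I estimate the press at about 4 N. That is an estimate, because the force reading is noisy by about 1 N and I corrected it for the tool's weight.
- **Burnisher:** It is back upright in its stand. The tool sat at the same height as when I first gripped it, with about 5 N on the rim, and I then let go.

**Last checks:**
- The final pictures show the flap flat and the burnisher at the same pixels as at the start.
- The tape gun, knife and label roll have not moved.
- The gripper is clear of everything.

**One disagreement:** the side camera placed the mailer and the stand about 4 mm differently in y from the top and wrist cameras. I used a fit close to those two, and the close-up wrist pictures showed the ball centred on the band. No check failed.

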